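# Assemble a two-barrel carburettor on its pinned rebuild fixture

### The arm

A 6-joint arm with a two-finger parallel gripper is mounted at the origin on the work surface. World frame = base frame: x ahead of the robot, y to its left, z up, the work surface at z = 0. Lengths are in m, angles in rad, forces in N, time in s.
With the tool pointing down it reaches from about 0.375 to 0.975 m from the base axis. Payload 3.8 kg.
Tool frame: the origin (TCP) lies on the mounting face of the last link; the fingertips stand 173 mm ahead of it and the grasp point (between the pads) lies 155 mm ahead of it; z points along the fingers, y is the line along which they close (so a half turn about z gives the same grasp; the last joint's range is limited). The gripper opens to 85 mm and grips with 20 to 120 N. Pads are 22 mm wide; open, the fingers measure 114 mm over their backs; the gripper's body (76 mm by 85 mm) begins 54 mm behind the grasp point. The pads swing forward as they close: fully open they stand 13 mm farther back than shut.
Start: joints at [-1.22, 0.264, 1.604, -0, 1.274, -0.037], TCP at [0.255, -0.625, 0.405] pointing down, gripper open.
Joint ranges: [-2.63, 2.63], [-0.94, 2.18], [0.31, 2.57], [-1.31, 4.45], [0, 2.66], [-2.55, 2.55]. Speed limits (rad/s): [2.57, 2.57, 3.14, 3.14, 3.14, 3.14].

### API

Orientations are given as a rotation vector (axis times angle).
In Python, from workcell import bot gives the robot as it stands.
- The arm moves only by the tool drive_tool, never from a script. Its argument "increments" is a list of rows, each an object with "delta_pos": the shift along the tool's x, y, z in mm, a list of three; "turn": the turn about the tool's z in rad; "jaw": the opening, from -1 (shut) to 1 (fully open). A call has 1 to 8 rows; each row shifts and turns the commanded pose from where the row before left it, along the tool's axes as they then stand; what a row does not reach is not made up. A row lasts 1/12 s, in which the tool goes at most 41.7 mm and 7.16 degrees, less where a joint would pass 70% of its speed; a pose out of reach is approached as far as the arm can. A call is refused whole if a number of a shift passes 41.7 or a number of a turn 0.125, either way. A call with a gripper value outside its range is refused whole. The fingers move at their own pace and stop on an object; "grip_force" is the grip in N (left out, the last holds). Time passes only in rows, so rows that do not move let the fingers close. It gives the time, the measured TCP pose, the force, the opening and the grip force at its end, in the units of the state.
- bot.read_state(): the state, without advancing time (a new reading comes with each control period).
- bot.read_camera(name): name is "scene" or "top" or "wrist"; returns a dict with "pixels" (480x640x3 uint8, red, green, blue), "fovy" (degrees; the focal length in pixels is half the picture's height over the tangent of half this angle, whatever the lens; pixels are square), "cx", "cy" (the principal point, pixels), "camera_from_world" (4x4, takes a point from world to camera coordinates); the wrist camera has in their place "hand_eye" (4x4, takes a point from camera to tool coordinates, whose origin is the TCP and whose axes are the flange's). Camera axes: x right, y down, z forward; pixel columns grow to the right and rows downward; lengths in m; the calibration is good to about 2 mm. The wrist camera is an equidistant fisheye: a pixel r from the principal point sees the ray r / f radians off the axis. A picture is of the moment at which its call begins: read the wrist's pose just before it. There is no depth.
- bot.finish_job(): hands the job in; it is judged then, once.
The state is a dict: "time": time; "q": joint angles; "joint_vel": joint speeds; "joint_torque": joint torques, N m; "tool_pos": TCP position; "tcp_rot": TCP orientation; "wrist_force": force on the tool from outside, world axes, zero at the start; "torque": the same for the moment, N m; "width": opening from 0.0 (shut) to 1.0 (fully open); "grip_force": force on a finger pad.
Only numpy, scipy, OpenCV 4.12 (cv2) and the standard library are available. Lean on these libraries where they do the work, as an engineer would, in place of code of your own. Each camera call takes 0.05 s, during which the arm holds its last target. There are 200 camera calls.

### The job

Build up the carburettor on the rebuild fixture: first the throttle body, on it the brown insulator, then the main body, and the air horn on top, each slid down over both locating pins with its bores (or the intake neck) above the two large holes in the fixture plate. Keep hold of each part until it is fully home, flat on the one below, rather than letting it drop down the pins. Leave the spray can, the bottle and the screwdriver where they are.

Things in the scene. Friction and masses are not known exactly. Their poses are not given: they have to be found in the camera images.
- throttle_body: Throttle body, bottom section: grey cast slab 128x56x22 mm (x,y,z), flat on the bench, 0.3 kg; 10.5 mm pin holes at (-51,17) and (51,-17), 26 mm bores at (2,0) and (32,0), mm, with brass throttle plates in the bores. Lever at the -x end out to x -80; brass screw out 12 mm at (-40,-28). Origin: centre of the outline's underside, x along 128, z up. Grip across the 56 mm at x 0.
- insulator: Insulator: plain brown plate 128x56x10 mm (x,y,z), flat on the bench, 0.1 kg; 10.5 mm pin holes at (-51,17) and (51,-17), 26 mm bores at (2,0) and (32,0), mm. Origin: centre of the outline's underside, x along 128, z up. Grip across the 56 mm at x 0.
- main_body: The middle section, tallest grey casting, 128x56x42 mm (x,y,z), upright, 0.55 kg; 10.5 mm pin holes at (-51,17) and (51,-17), 26 mm bores at (2,0) and (32,0), mm; float well with brass float open at the top at x -42 to -16. Brass fuel union out to x -92, round steel vacuum capsule out to x 79. Origin: centre of the outline's underside, x along 128, z up. Grip across the 56 mm at x 0.
- air_horn: Air horn, top cover: grey flange 128x56x9 mm (x,y,z), upright, 0.25 kg; 10.5 mm pin holes at (-51,17) and (51,-17) mm. Oval open neck over the bores: z 9 to 33, 37 wide (y), centre x 17, straight from x 2 to 32; brass choke plates in it. Brass vent and lever near the -x end, under z 35. Origin: centre of the outline's underside, x along 128, z up. Grip across the neck at x 12 to 17.
- fixture: Fixture, fixed: bare steel plate 166x84x16 mm (x,y,z), two 28 mm holes at (2,0), (32,0) mm where bores go; 8 mm pins at (-51,17) round, (51,-17) diamond, tops 111 above bench, last 10 mm tapered to 2.5; corner screws 5 high. Origin: centre of its underside at bench height. Seated parts share its x, y, yaw; undersides at z 16 throttle body, 38 insulator, 48 main body, 90 air horn.
- round_pin: The fixture's round locating pin: 8 mm steel, 95 mm tall, last 10 mm tapered. Origin on its axis at its foot on the plate's top, at (-51,17,16) mm of the fixture, of which it is part.
- spray_can: Bystander: yellow and black spray can, 66 mm across, 184 mm tall, upright, thin red straw on the nozzle; origin under its centre. Leave it alone.
- solvent_bottle: Bystander: clear bottle with a red cap, 72 mm across, 190 mm tall, upright; origin under its centre. Leave it alone.
- screwdriver: Bystander: screwdriver with a wooden handle, 210 mm long, lying on the bench; origin under its middle, x along the tool towards the tip. Leave it alone.
There are look-alikes about, which are no part of the job. What is shaped like the throttle_body but turquoise is not meant. Leave any pink look-alike of the air_horn alone.

How it is judged:
On the way, in this order (a step that is already met when the one before it is completed fails the run):
1. the throttle body is down on the fixture plate, over both pins, bores over the plate's holes (horizontal distance between throttle_body and fixture below 0.003 m and z of throttle_body in the frame of fixture between 0.0135 and 0.0185 m and angle between throttle_body's own z axis and vertical below 0.04 rad and x of round_pin in the frame of throttle_body below -0.04 m), for 0.2 s.
2. the insulator is down on the throttle body, over both pins, bores over the plate's holes (horizontal distance between insulator and fixture below 0.003 m and z of insulator in the frame of fixture between 0.0355 and 0.0405 m and angle between insulator's own z axis and vertical below 0.04 rad and x of round_pin in the frame of insulator below -0.04 m), for 0.2 s.
3. the main body is down on the insulator, over both pins, bores over the plate's holes (horizontal distance between main_body and fixture below 0.003 m and z of main_body in the frame of fixture between 0.0455 and 0.0505 m and angle between main_body's own z axis and vertical below 0.04 rad and x of round_pin in the frame of main_body below -0.04 m), for 0.2 s.
4. the air horn is down on the main body, over both pins, bores over the plate's holes (horizontal distance between air_horn and fixture below 0.003 m and z of air_horn in the frame of fixture between 0.0875 and 0.0925 m and angle between air_horn's own z axis and vertical below 0.04 rad and x of round_pin in the frame of air_horn below -0.04 m), for 0.2 s.
At the end, for the whole second after the job is handed in: Throttle body, insulator, main body and air horn are stacked in that order on the fixture: each origin within 3 mm horizontally of the fixture's, within 2.5 mm of its seated height, tilted less than 0.04 rad, the right way round (its -x end at the round pin), at rest (all of step 1 and all of step 2 and all of step 3 and all of step 4 and linear speed of each of throttle_body, insulator, main_body, air_horn below 0.02 m/s); the robot touches nothing.
It fails at once if a part is let go over the fixture while still more than 10 mm above its seat ((horizontal distance between throttle_body and fixture below 0.012 m and z of throttle_body in the frame of fixture above 0.026 m and contact force between the fingers and throttle_body below 0.2 N) or (horizontal distance between insulator and fixture below 0.012 m and z of insulator in the frame of fixture above 0.048 m and contact force between the fingers and insulator below 0.2 N) or (horizontal distance between main_body and fixture below 0.012 m and z of main_body in the frame of fixture above 0.058 m and contact force between the fingers and main_body below 0.2 N) or (horizontal distance between air_horn and fixture below 0.012 m and z of air_horn in the frame of fixture above 0.1 m and contact force between the fingers and air_horn below 0.2 N)).
It fails at once if the spray can, the bottle or the screwdriver is moved by more than 20 mm (distance of any of spray_can, solvent_bottle, screwdriver from where it was at the start of the episode above 0.02 m).
It also fails if it takes over 136 s, if anything falls off the work surface, if the arm or the gripper's body presses on something with over 40 N, if the wrist force passes 120 N, or if a joint passes its speed limit or range.

## Working session

There is one attempt and no reset: what is moved stays moved. The work goes in short steps, Python scripts to look and compute and a tool call to move; the robot and the scene stay as the last step left them, time stands still between calls to the robot, and variables do not carry over. Pictures are saved under pics/ and viewed, at most 14 in all, crops included, and the job is handed in when it is done.

Besides the shell and the picture viewer there is one more tool, called after "Call:" as name(argument=value, ...), one argument or row to a line, values as JSON. drive_tool: Moves the arm, as the interface text tells. Its arguments: {"type":"object","properties":{"increments":{"type":"array"},"grip_force":{"type":"number"}},"required":["increments"]}

```bash
ls; mkdir -p pics; cat > h.py <<'E'
import numpy as np, cv2, json
from workcell import bot
from scipy.spatial.transform import Rotation as R
def snap(n,fn):
    s=bot.read_state(); c=bot.read_camera(n)
    cv2.imwrite(f'pics/{fn}.png',cv2.cvtColor(np.asarray(c['pixels']),cv2.COLOR_RGB2BGR))
    d={k:np.asarray(c[k]).tolist() for k in c if k!='pixels'}
    d['tool_pos']=np.asarray(s['tool_pos']).tolist(); d['tcp_rot']=np.asarray(s['tcp_rot']).tolist()
    json.dump(d,open(f'pics/{fn}.json','w')); return d
E
python3 - <<'E'
from h import *
s=bot.read_state();print(s)
for n in('scene','top','wrist'):
    d=snap(n,n+'0'); print(n,d)
E
```

```text
pics
{'time': 0.0, 'q': array([-1.21991714e+00,  2.64764042e-01,  1.60536712e+00,  1.77672001e-05,
        1.27371255e+00, -3.69130772e-02]), 'joint_vel': array([-0.00114983, -0.00106297,  0.00105761, -0.00045698,  0.00078774,
       -0.00033517]), 'joint_torque': array([ 4.63948872e-04, -5.15111160e+01, -3.67314363e+01, -1.75949231e-04,
        1.30197420e-02,  1.18828663e-05]), 'tool_pos': array([ 0.25512354, -0.62456039,  0.40335797]), 'tcp_rot': array([-3.08053944e+00, -6.04896007e-01,  5.26088171e-04]), 'wrist_force': array([-0.28739341,  0.17317228, -0.1775463 ]), 'torque': array([-0.03722287,  0.0164201 , -0.01449877]), 'grip_force': 0.0, 'width': 1.000405682013394}
scene {'fovy': 55.05649769557587, 'cx': 317.04806734200366, 'cy': 236.44623624492272, 'camera_from_world': [[-0.8478190233925476, 0.5302458362360958, 0.006500517517104947, 0.47229936512275084], [0.4081317822872032, 0.6602974584219914, -0.6304250270163213, -0.20834150878190583], [-0.3385725208294046, -0.5318332629271526, -0.7762229245413201, 1.302501543980512], [0.0, 0.0, 0.0, 1.0]], 'tool_pos': [0.255123536460725, 
[... 502 characters left out ...]
1.0]], 'tool_pos': [0.2551180787760413, -0.6245549651162713, 0.4033537555871813], 'tcp_rot': [-3.080550880319001, -0.6049092624225504, 0.0006056348245750158]}
wrist {'fovy': 65.70646984690485, 'cx': 320.933024348402, 'cy': 240.627871355935, 'hand_eye': [[-0.0004220569534427023, -0.9548044883863411, -0.2972342692645364, 0.07485081458218636], [0.9999998518474329, -0.0005051600641418245, 0.00020277677211156357, -0.0010107405333553698], [-0.0003437630546794885, -0.2972341396451701, 0.9548045601359241, 0.030471319848030032], [0.0, 0.0, 0.0, 1.0]], 'tool_pos': [0.2551362655249285, -0.6245900719363866, 0.4034883721886542], 'tcp_rot': [-3.080778316778337, -0.6049202785922104, 0.0004982590857958056]}
```

View pics/top0.png

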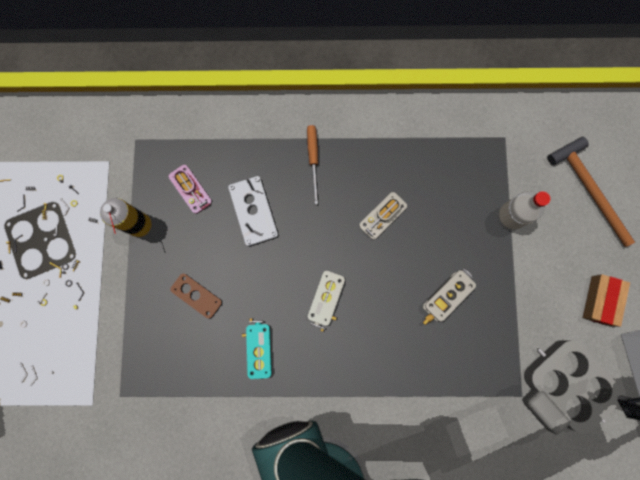

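View pics/scene0.png

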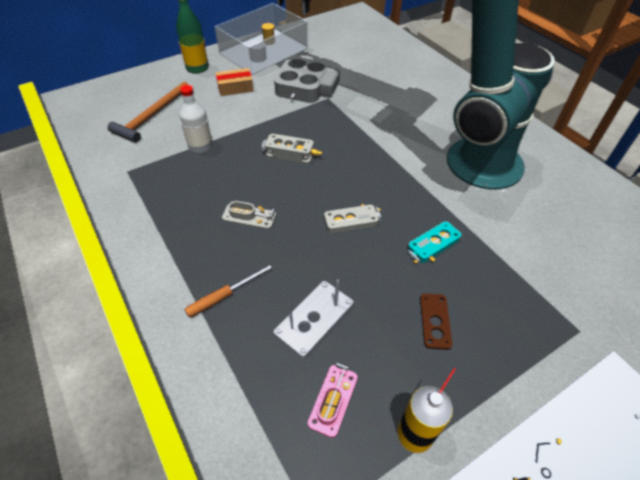

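The top view shows the fixture at (252,211), throttle body (325,300), insulator (196,296), main body (449,296) and air horn (383,215). The turquoise body (258,350) and the pink horn (190,188) are the look-alikes.

```bash
python3 - <<'E'
import cv2,numpy as np
im=cv2.imread('pics/top0.png')
t=[]
for (x,y) in [(253,210),(325,300),(196,296),(449,296),(383,215),(253,210)]:
    c=im[y-38:y+38,x-33:x+33]; t.append(cv2.resize(c,(264,304),interpolation=cv2.INTER_CUBIC))
t[5][:]=0
cv2.imwrite('pics/tiles.png',np.vstack([np.hstack(t[:3]),np.hstack(t[3:])])[:600])
E
```

```text
(no output)
```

View pics/tiles.png

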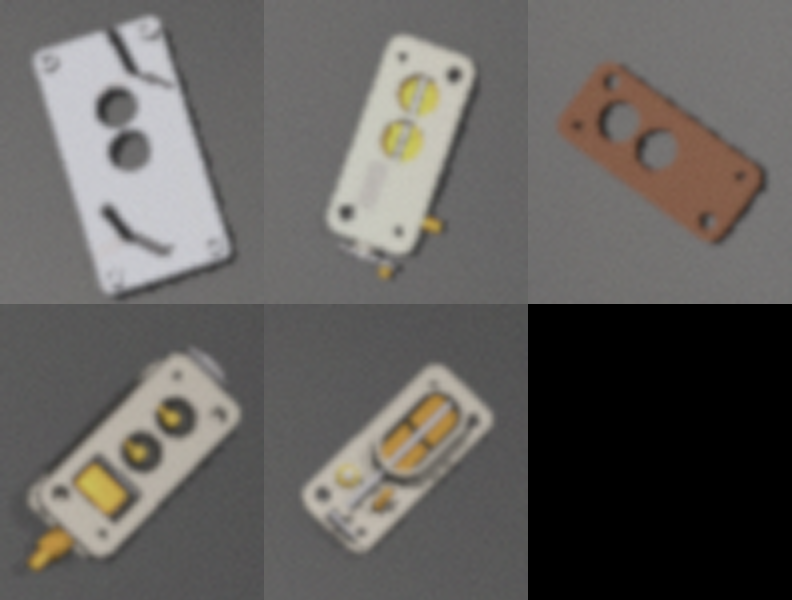

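The tiles show all four parts' pin holes, and the fixture's +x end points up and to the left. Next I turn these points into poses.

```bash
cat >> h.py <<'E'
def px2w(d,uv,z):
    f=240/np.tan(np.radians(d['fovy']/2)); M=np.array(d['camera_from_world']); Rm,t=M[:3,:3],M[:3,3]
    C=-Rm.T@t; r=Rm.T@np.array([(uv[0]-d['cx'])/f,(uv[1]-d['cy'])/f,1]); return C+r*(z-C[2])/r[2]
def wr2w(d,uv,z):
    f=240/np.tan(np.radians(d['fovy']/2)); v=np.array([uv[0]-d['cx'],uv[1]-d['cy']]); r=np.hypot(*v)+1e-9; th=r/f
    H=np.array(d['hand_eye']); T=np.eye(4);T[:3,:3]=R.from_rotvec(d['tcp_rot']).as_matrix();T[:3,3]=d['tool_pos']; W=T@H
    q=W[:3,:3]@np.array([*(v/r*np.sin(th)),np.cos(th)]); C=W[:3,3]; return C+q*(z-C[2])/q[2]
def fit(P,Q): # rigid 2D P(model)->Q ; returns x,y,yaw,resid
    P,Q=np.array(P,float)[:,:2],np.array(Q)[:,:2]; p,q=P-P.mean(0),Q-Q.mean(0)
    a=np.arctan2((p[:,0]*q[:,1]-p[:,1]*q[:,0]).sum(),(p*q).sum()); c,s=np.cos(a),np.sin(a); M=np.array([[c,-s],[s,c]])
    t=Q.mean(0)-M@P.mean(0); return np.r_[t,a],np.linalg.norm(P@M.T+t-Q,axis=1)
E
python3 - <<'E'
from h import *
d=json.load(open('pics/top0.json'))
A,B,b1,b2=(-.051,.017),(.051,-.017),(.002,0),(.032,0)
D={'fix':((253,210),.016,[(A,(130,237)),(B,(135,73)),(b1,(131,151)),(b2,(117,106))]),
'thr':((325,300),.022,[(A,(82,212)),(B,(190,75)),(b1,(138,140)),(b2,(153,95))]),
'ins':((196,296),.010,[(A,(180,220)),(B,(82,81)),(b1,(129,150)),(b2,(92,121))]),
'main':((449,296),.042,[(A,(60,188)),(B,(219,110)),(b1,(142,148)),(b2,(176,114))]),
'horn':((383,215),.009,[(A,(58,190)),(B,(209,117))])}
for k,(o,z,L) in D.items():
    Q=[px2w(d,(o[0]-33+(u+.5)/4-.5,o[1]-38+(v+.5)/4-.5),z) for _,(u,v) in L]
    p,r=fit([l[0] for l in L],Q); print(k,p.round(4),(r*1000).round(1), 'r',np.hypot(*p[:2]).round(3))
s=bot.read_state();m=R.from_rotvec(s['tcp_rot']).as_matrix();print(m.round(3))
E
```

```text
fix [0.6715 0.1694 0.312 ] [0.4 0.7 0.1 1.1] r 0.693
thr [ 0.4486 -0.016  -0.3499] [0.3 0.1 0.4 0.6] r 0.449
ins [0.4555 0.3091 0.9595] [0.2 0.9 0.8 0.8] r 0.551
main [ 0.4524 -0.3177 -0.8061] [0.4 0.9 0.4 0.7] r 0.553
horn [ 0.6587 -0.1636 -0.7975] [0.4 0.4] r 0.679
[[ 0.926  0.378 -0.001]
 [ 0.378 -0.926  0.002]
 [ 0.    -0.002 -1.   ]]
```

```bash
cat >> h.py <<'E'
def st():
    s=bot.read_state(); m=R.from_rotvec(s['tcp_rot']).as_matrix(); return s,m,np.arctan2(m[1,0],m[0,0])
def plan(x,y,z,psi=None,n=1):
    s,m,p=st(); d=m.T@(np.array([x,y,z])-s['tool_pos'])*1000
    print('tool delta mm',d.round(1),'per row/%d'%n,(d/n).round(2),'turn', None if psi is None else round(p-psi,4),'t',s['time'],'pos',s['tool_pos'].round(4),'psi',p.round(4),'w',round(s['width'],3),'grip',round(s['grip_force'],1),'F',s['wrist_force'].round(1))
E
python3 -c "
from h import *
plan(.4486,-.016,.36,-.35,17)"
```

```text
tool delta mm [ 409.2 -490.2   44.5] per row/17 [ 24.07 -28.83   2.62] turn 0.7378 t 0.15 pos [ 0.2552 -0.6246  0.4036] psi 0.3878 w 0.998 grip 0.0 F [0.6 0.3 0. ]
```

Call:
drive_tool(
  increments=[
    {"delta_pos":[24,-29,2.6],"turn":0,"jaw":1},
    {"delta_pos":[24,-29,2.6],"turn":0,"jaw":1},
    {"delta_pos":[24,-29,2.6],"turn":0,"jaw":1},
    {"delta_pos":[24,-29,2.6],"turn":0,"jaw":1},
    {"delta_pos":[24,-29,2.6],"turn":0,"jaw":1},
    {"delta_pos":[24,-29,2.6],"turn":0,"jaw":1},
    {"delta_pos":[24,-29,2.6],"turn":0,"jaw":1},
    {"delta_pos":[24,-29,2.6],"turn":0,"jaw":1},
  ],
)

```text
time: 0.82
tool_pos: [0.3452, -0.3357, 0.3835]
tcp_rot: [-3.083, -0.604, -0.0]
wrist_force: [0.4, -0.2, 0.1]
width: 0.996
grip_force: 0.0
```

Call:
drive_tool(
  increments=[
    {"delta_pos":[24,-29,2.6],"turn":0,"jaw":1},
    {"delta_pos":[24,-29,2.6],"turn":0,"jaw":1},
    {"delta_pos":[24,-29,2.6],"turn":0,"jaw":1},
    {"delta_pos":[24,-29,2.6],"turn":0,"jaw":1},
    {"delta_pos":[24,-29,2.6],"turn":0,"jaw":1},
    {"delta_pos":[24,-29,2.6],"turn":0,"jaw":1},
    {"delta_pos":[24,-29,2.6],"turn":0,"jaw":1},
    {"delta_pos":[24,-29,2.6],"turn":0,"jaw":1},
  ],
)

```text
time: 1.48
tool_pos: [0.4351, -0.0482, 0.363]
tcp_rot: [3.083, 0.605, 0.001]
wrist_force: [-0.2, -1.2, -0.7]
width: 0.997
grip_force: 0.0
```

Call:
drive_tool(
  increments=[
    {"delta_pos":[24,-29,2.6],"turn":0,"jaw":1},
    {"delta_pos":[0,0,0],"turn":0.123,"jaw":1},
    {"delta_pos":[0,0,0],"turn":0.123,"jaw":1},
    {"delta_pos":[0,0,0],"turn":0.123,"jaw":1},
    {"delta_pos":[0,0,0],"turn":0.123,"jaw":1},
    {"delta_pos":[0,0,0],"turn":0.123,"jaw":1},
    {"delta_pos":[0,0,0],"turn":0.123,"jaw":1},
    {"delta_pos":[0,0,0],"turn":0,"jaw":1},
  ],
)

```text
time: 2.15
tool_pos: [0.4463, -0.0141, 0.3602]
tcp_rot: [3.093, -0.552, -0.001]
wrist_force: [-0.5, -0.4, -0.8]
width: 0.999
grip_force: 0.0
```

```bash
python3 -c "
from h import *
plan(.4486,-.016,.36,-.35)
snap('wrist','w_thr')"
```

```text
tool delta mm [2.8 1.  0.2] per row/1 [2.79 1.01 0.24] turn -0.0031 t 2.15 pos [ 0.4463 -0.0141  0.3602] psi -0.3531 w 0.999 grip 0.0 F [-0.5 -0.4 -0.8]
```

View pics/w_thr.png

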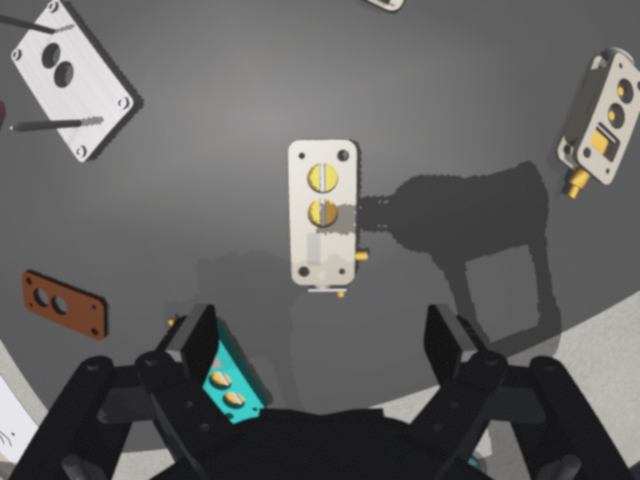

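```bash
cat >> h.py <<'E'
def w2wr(d,P):
    f=240/np.tan(np.radians(d['fovy']/2)); H=np.array(d['hand_eye']); T=np.eye(4);T[:3,:3]=R.from_rotvec(d['tcp_rot']).as_matrix();T[:3,3]=d['tool_pos']
    c=np.linalg.inv(T@H)@np.r_[P,1]; th=np.arctan2(np.hypot(c[0],c[1]),c[2]); r=f*th/np.hypot(c[0],c[1]); return np.array([d['cx']+r*c[0],d['cy']+r*c[1]])
def mod(p,xy,z): c,s=np.cos(p[2]),np.sin(p[2]); return np.array([p[0]+c*xy[0]-s*xy[1],p[1]+s*xy[0]+c*xy[1],z])
def blob(g,uv,w=11,amax=400): # dark blob centroid nearest uv
    x0,y0=int(round(uv[0]))-w,int(round(uv[1]))-w; c=cv2.resize(g[y0:y0+2*w+1,x0:x0+2*w+1],None,fx=8,fy=8,interpolation=cv2.INTER_CUBIC)
    t,b=cv2.threshold(c,0,255,cv2.THRESH_BINARY_INV+cv2.THRESH_OTSU); n,l,s,ce=cv2.connectedComponentsWithStats(b)
    L=[(np.hypot(*(ce[i]-c.shape[0]/2)),i) for i in range(1,n) if 12*64<s[i,4]<amax*64]
    if not L: return None,0
    i=min(L)[1]; return np.array([x0,y0])+(ce[i]+.5)/8-.5, s[i,4]/64
A,B,b1,b2=(-.051,.017),(.051,-.017),(.002,0),(.032,0)
def meas(fn,p,z,feats=(A,B),w=11):
    d=json.load(open(f'pics/{fn}.json')); g=cv2.imread(f'pics/{fn}.png',0); Q=[]
    for _ in range(2):
        Q=[];F=[]
        for a in feats:
            uv,ar=blob(g,w2wr(d,mod(p,a,z)),w); print('  ',a,'pred',w2wr(d,mod(p,a,z)).round(1),'got',None if uv is None else uv.round(1),round(ar))
            if uv is not None: Q.append(wr2w(d,uv,z));F.append(a)
        p,r=fit(F,Q)
    m=R.from_rotvec(d['tcp_rot']).as_matrix(); psi=np.arctan2(m[1,0],m[0,0])
    T=(m.T@(np.r_[p[:2],z]-d['tool_pos']))*1000
    print(fn,'world',p.round(4),'res mm',(r*1000).round(2),'in tool mm',T.round(2),'yaw rel',(p[2]-psi).round(4)); return p
E
python3 -c "
from h import *
meas('w_thr',[.4486,-.016,-.35],.022)"
```

```text
(-0.051, 0.017) pred [303.1 269.4] got [303.4 271.2] 91
   (0.051, -0.017) pred [342.5 153.3] got [342.6 155.2] 114
   (-0.051, 0.017) pred [303.4 271.1] got [303.4 271.2] 90
   (0.051, -0.017) pred [342.6 155.2] got [342.6 155.2] 113
w_thr world [ 0.447  -0.0156 -0.3483] res mm [0.05 0.05] in tool mm [  1.31   1.16 338.24] yaw rel 0.0047
```

```bash
python3 -c "
from h import *
plan(.4475,-.0158,.174,-.349,6)"
```

```text
tool delta mm [  1.7   1.2 186.3] per row/6 [ 0.28  0.19 31.05] turn 0.0014 t 2.2 pos [ 0.4464 -0.0141  0.3603] psi -0.3476 w 1.001 grip 0.0 F [ 0.  0. -0.]
```

Call:
drive_tool(
  increments=[
    {"delta_pos":[1.7,1.2,31],"turn":0,"jaw":1},
    {"delta_pos":[0,0,35],"turn":0,"jaw":1},
    {"delta_pos":[0,0,35],"turn":0,"jaw":1},
    {"delta_pos":[0,0,35],"turn":0,"jaw":1},
    {"delta_pos":[0,0,30],"turn":0,"jaw":1},
    {"delta_pos":[0,0,20],"turn":0,"jaw":1},
    {"delta_pos":[0,0,0],"turn":0,"jaw":1},
    {"delta_pos":[0,0,0],"turn":0,"jaw":-1},
  ],
  grip_force=70,
)

```text
time: 2.87
tool_pos: [0.447, -0.0159, 0.1735]
tcp_rot: [3.094, -0.544, -0.005]
wrist_force: [1.0, 0.1, 0.2]
width: 0.887
grip_force: 0.0
```

Call:
drive_tool(
  increments=[
    {"delta_pos":[0,0,0],"turn":0,"jaw":-1},
    {"delta_pos":[0,0,0],"turn":0,"jaw":-1},
    {"delta_pos":[0,0,0],"turn":0,"jaw":-1},
    {"delta_pos":[0,0,0],"turn":0,"jaw":-1},
    {"delta_pos":[0,0,0],"turn":0,"jaw":-1},
    {"delta_pos":[0,0,0],"turn":0,"jaw":-1},
    {"delta_pos":[0,0,0],"turn":0,"jaw":-1},
    {"delta_pos":[0,0,0],"turn":0,"jaw":-1},
  ],
)

```text
time: 3.53
tool_pos: [0.4493, -0.016, 0.1767]
tcp_rot: [-3.093, 0.546, -0.007]
wrist_force: [-0.2, 0.8, 8.0]
width: 0.638
grip_force: 76.0
```

Call:
drive_tool(
  increments=[
    {"delta_pos":[0,0,-10],"turn":0,"jaw":-1},
    {"delta_pos":[0,0,-25],"turn":0,"jaw":-1},
    {"delta_pos":[0,0,-35],"turn":0,"jaw":-1},
    {"delta_pos":[0,0,-35],"turn":0,"jaw":-1},
    {"delta_pos":[0,0,-35],"turn":0,"jaw":-1},
    {"delta_pos":[0,0,-30],"turn":0,"jaw":-1},
    {"delta_pos":[0,0,-16],"turn":0,"jaw":-1},
    {"delta_pos":[0,0,0],"turn":0,"jaw":-1},
  ],
)

```text
time: 4.2
tool_pos: [0.449, -0.016, 0.366]
tcp_rot: [-3.093, 0.547, -0.015]
wrist_force: [1.1, 0.3, -2.1]
width: 0.634
grip_force: 75.0
```

Call:
drive_tool(
  increments=[
    {"delta_pos":[0,0,0],"turn":-0.11,"jaw":-1},
    {"delta_pos":[0,0,0],"turn":-0.11,"jaw":-1},
    {"delta_pos":[0,0,0],"turn":-0.11,"jaw":-1},
    {"delta_pos":[0,0,0],"turn":-0.11,"jaw":-1},
    {"delta_pos":[0,0,0],"turn":-0.11,"jaw":-1},
    {"delta_pos":[0,0,0],"turn":-0.11,"jaw":-1},
    {"delta_pos":[0,0,0],"turn":0,"jaw":-1},
    {"delta_pos":[0,0,0],"turn":0,"jaw":-1},
  ],
)

```text
time: 4.87
tool_pos: [0.4469, -0.0158, 0.359]
tcp_rot: [-3.104, -0.48, 0.004]
wrist_force: [-0.7, 0.5, -2.3]
width: 0.638
grip_force: 74.9
```

```bash
python3 -c "
from h import *
plan(.5383,.1264,.36,.312,5)"
```

```text
tool delta mm [ 130.1 -108.    -1.2] per row/5 [ 26.02 -21.59  -0.24] turn -0.0051 t 4.8667 pos [ 0.4469 -0.0158  0.359 ] psi 0.3069 w 0.638 grip 74.9 F [-0.7  0.5 -2.3]
```

Call:
drive_tool(
  increments=[
    {"delta_pos":[26,-21.6,0],"turn":-0.005,"jaw":-1},
    {"delta_pos":[26,-21.6,0],"turn":0,"jaw":-1},
    {"delta_pos":[26,-21.6,0],"turn":0,"jaw":-1},
    {"delta_pos":[26,-21.6,0],"turn":0,"jaw":-1},
    {"delta_pos":[26,-21.6,0],"turn":0,"jaw":-1},
    {"delta_pos":[0,0,0],"turn":0,"jaw":-1},
    {"delta_pos":[0,0,0],"turn":0,"jaw":-1},
    {"delta_pos":[0,0,0],"turn":0,"jaw":-1},
  ],
)

```text
time: 5.53
tool_pos: [0.5374, 0.1269, 0.3594]
tcp_rot: [3.102, 0.491, -0.004]
wrist_force: [-0.5, -0.1, -2.6]
width: 0.644
grip_force: 75.1
```

```bash
python3 -c "
from h import *
plan(.5383,.1264,.36,.312)
snap('wrist','w_fix1')"
```

```text
tool delta mm [ 0.7  0.7 -0.6] per row/1 [ 0.66  0.72 -0.58] turn 0.0021 t 5.5333 pos [0.5374 0.1269 0.3594] psi 0.3141 w 0.644 grip 75.1 F [-0.5 -0.1 -2.6]
```

View pics/w_fix1.png

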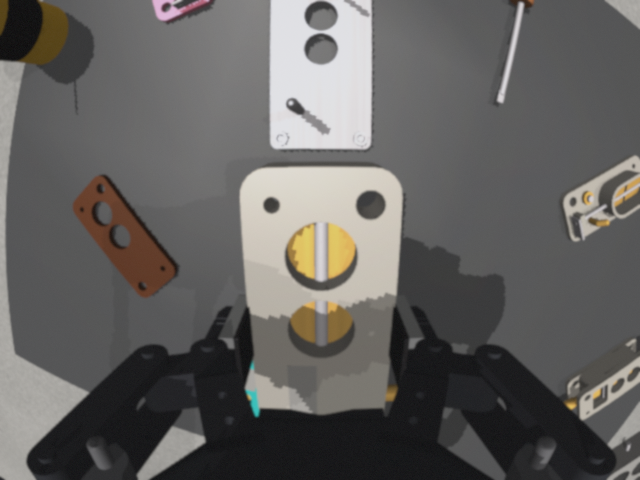

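The picture shows the throttle body held square, with hole B at (371,205), the small hole at (272,205) and bores at (321,251) and (321,325). The fixture is beyond it, with bores at (321,49) and (321,15) and the round pin's top near (292,103).

```bash
cat >> h.py <<'E'
from scipy.optimize import least_squares
def inhand(fn,h,feats,guess=(0,0,0,155)): # feats: list (model xy m, uv); solves tool x,y mm,yaw,topz mm of part
    d=json.load(open(f'pics/{fn}.json')); m=R.from_rotvec(d['tcp_rot']).as_matrix(); t=np.array(d['tool_pos'])
    def f(p):
        c,s=np.cos(p[2]),np.sin(p[2]) # yaw in world sense => tool y flipped
        o=[]
        for (x,y),uv in feats:
            X,Y=c*x-s*y,s*x+c*y; P=np.array([p[0]/1e3+X,p[1]/1e3-Y,p[3]/1e3]); o+=list(w2wr(d,m@P+t)-uv)
        return o
    r=least_squares(f,guess); print(fn,'part origin in tool x,y mm, yaw rel world, top z mm',r.x.round(3),'res px',r.fun.round(1)); return r.x
E
python3 - <<'E'
from h import *
fn='w_fix1'; d=json.load(open(f'pics/{fn}.json')); g=cv2.imread(f'pics/{fn}.png',0)
f=[]
for a,uv,am in [((.051,-.017),(371,205),1500),((.051,.017),(272,205),700)]:
    q,ar=blob(g,uv,24,am); print(q,ar); f.append((a,q))
inhand(fn,22,f+[((.032,0),(321.5,250))])
inhand(fn,22,f)
for a,uv in [(b1,(321,49)),(b2,(321,15))]:
    q,ar=blob(g,uv,24 if uv[1]>30 else 15,1500); print(q,ar,wr2w(d,q,.016))
print('pinA top',wr2w(d,(292,103),.111), 'expected', mod([.6715,.1694,.312],A,.111), w2wr(d,mod([.6715,.1694,.312],A,.111)),'b1',mod([.6715,.1694,.312],b1,.016),w2wr(d,mod([.6715,.1694,.312],b1,.016)))
im=cv2.imread(f'pics/{fn}.png'); cv2.imwrite('pics/c1.png',cv2.resize(im[0:160,240:400],(640,640)[:2],interpolation=cv2.INTER_CUBIC)[:600])
E
```

```text
[370.25707704 204.5385577 ] 671.046875
[271.01032502 204.82158298] 206.0
w_fix1 part origin in tool x,y mm, yaw rel world, top z mm [-2.36000e+00 -6.27000e-01  6.00000e-03  1.59498e+02] res px [-1.6 -1.9  2.  -1.5 -0.3  3.5]
w_fix1 part origin in tool x,y mm, yaw rel world, top z mm [-1.96000e+00 -8.93000e-01  2.00000e-03  1.54594e+02] res px [0. 0. 0. 0.]
[320.44533541  48.28778466] 820.59375 [0.67252488 0.17194826 0.016     ]
[320.7320098   14.90800258] 744.4375 [0.70120198 0.18100268 0.016     ]
pinA top [0.6169363  0.17104144 0.111     ] expected [0.61774384 0.16992417 0.111     ] [294.27102817 102.24088585] b1 [0.67340344 0.17001393 0.016     ] [323.00999954  48.01872102]
```

View pics/c1.png

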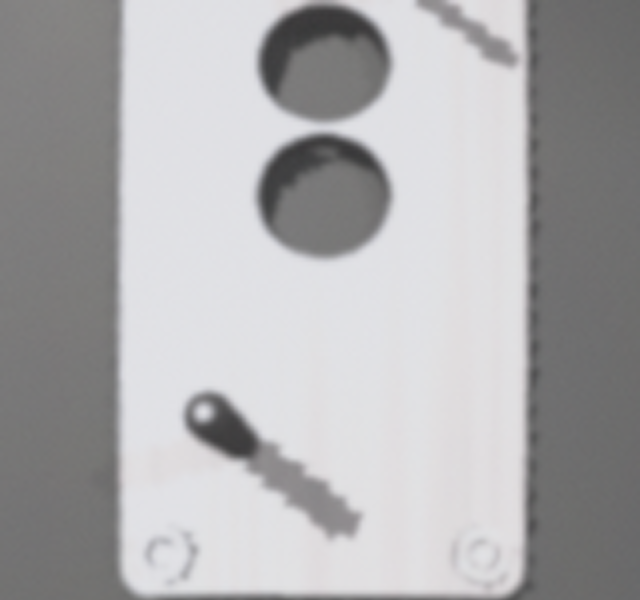

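```bash
python3 - <<'E'
from h import *
d=json.load(open('pics/w_fix1.json'))
p,r=fit([b1,b2,A],[wr2w(d,(321,48.8),.016),wr2w(d,(321,15.3),.016),wr2w(d,(291.6,102.6),.111)])
print(p.round(4),r)
m=R.from_rotvec(d['tcp_rot']).as_matrix(); t=np.array(d['tool_pos'])
for q in (p,[.6715,.1694,.312]): print((m.T@(np.r_[q[:2],.016]-t)*1000).round(1))
E
```

```text
[0.6706 0.1708 0.3126] [2.26429980e-04 8.13467740e-05 2.98140791e-04]
[141.1  -0.7 343.1]
[141.5   0.9 343.1]
```

Call:
drive_tool(
  increments=[
    {"delta_pos":[30,0,0],"turn":0,"jaw":-1},
    {"delta_pos":[36,0.5,0],"turn":0.005,"jaw":-1},
    {"delta_pos":[36,0,0],"turn":0,"jaw":-1},
    {"delta_pos":[27,0,0],"turn":0,"jaw":-1},
    {"delta_pos":[14.3,0,20],"turn":0,"jaw":-1},
    {"delta_pos":[0,0,25],"turn":0,"jaw":-1},
    {"delta_pos":[0,0,10],"turn":0,"jaw":-1},
    {"delta_pos":[0,0,0],"turn":0,"jaw":-1},
  ],
)

```text
time: 6.25
tool_pos: [0.6723, 0.1688, 0.3007]
tcp_rot: [3.104, 0.482, -0.015]
wrist_force: [-1.6, 0.1, -2.8]
width: 0.637
grip_force: 75.0
```

Call:
drive_tool(
  increments=[
    {"delta_pos":[0,0,0],"turn":0,"jaw":-1},
    {"delta_pos":[0,0,0],"turn":0,"jaw":-1},
    {"delta_pos":[0,0,0],"turn":0,"jaw":-1},
  ],
)

```text
time: 6.5
tool_pos: [0.6748, 0.1702, 0.3078]
tcp_rot: [-3.104, -0.484, -0.005]
wrist_force: [0.4, -0.2, -3.0]
width: 0.638
grip_force: 75.1
```

```bash
python3 -c "
from h import *
plan(.5374+.1433*.951+.0005*.309,.1269+.1433*.309-.0005*.951,.305,.309)
snap('wrist','w_h1');snap('scene','s_h1');snap('top','t_h1')
a=cv2.imread('pics/s_h1.png')[200:400,200:420];b=cv2.imread('pics/t_h1.png')[150:270,190:322];
cv2.imwrite('pics/c2.png',np.hstack([cv2.resize(a,(440,400),interpolation=3),cv2.resize(b,(352,400),interpolation=3)[:, :352]]))
"
```

```text
tool delta mm [-0.8 -0.8  2.8] per row/1 [-0.8  -0.77  2.78] turn 0.0003 t 6.5 pos [0.6748 0.1702 0.3078] psi 0.3093 w 0.638 grip 75.1 F [ 0.4 -0.2 -3. ]
```

View pics/c2.png

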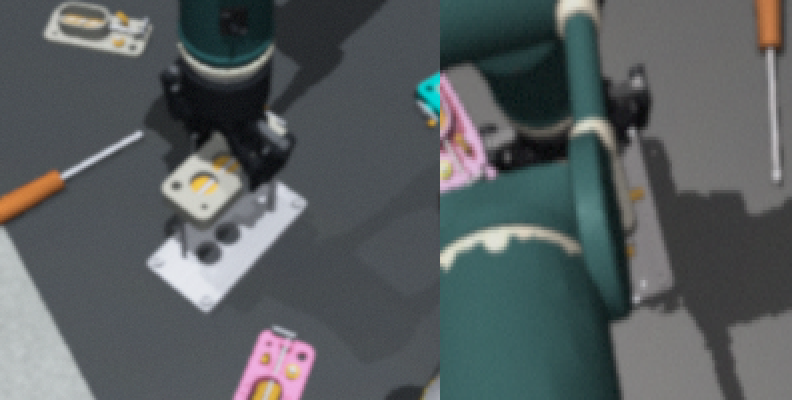

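Call:
drive_tool(
  increments=[
    {"delta_pos":[-0.5,-0.5,4],"turn":0,"jaw":-1},
    {"delta_pos":[0,0,4],"turn":0,"jaw":-1},
    {"delta_pos":[0,0,4],"turn":0,"jaw":-1},
    {"delta_pos":[0,0,3],"turn":0,"jaw":-1},
    {"delta_pos":[0,0,3],"turn":0,"jaw":-1},
    {"delta_pos":[0,0,2],"turn":0,"jaw":-1},
    {"delta_pos":[0,0,0],"turn":0,"jaw":-1},
    {"delta_pos":[0,0,0],"turn":0,"jaw":-1},
  ],
)

```text
time: 7.32
tool_pos: [0.6739, 0.1708, 0.2851]
tcp_rot: [3.104, 0.485, -0.001]
wrist_force: [-0.4, 0.1, -2.6]
width: 0.639
grip_force: 75.1
```

Call:
drive_tool(
  increments=[
    {"delta_pos":[0,0,2],"turn":0,"jaw":-1},
    {"delta_pos":[0,0,2],"turn":0,"jaw":-1},
    {"delta_pos":[0,0,0],"turn":0,"jaw":-1},
    {"delta_pos":[0,0,0],"turn":0,"jaw":-1},
  ],
)

```text
time: 7.65
tool_pos: [0.6739, 0.1708, 0.2813]
tcp_rot: [-3.104, -0.485, 0.001]
wrist_force: [0.1, 0.4, -2.8]
width: 0.637
grip_force: 75.1
```

Call:
drive_tool(
  increments=[
    {"delta_pos":[0,0,2],"turn":0,"jaw":-1},
    {"delta_pos":[0,0,3],"turn":0,"jaw":-1},
    {"delta_pos":[0,0,3],"turn":0,"jaw":-1},
    {"delta_pos":[0,0,3],"turn":0,"jaw":-1},
    {"delta_pos":[0,0,3],"turn":0,"jaw":-1},
    {"delta_pos":[0,0,3],"turn":0,"jaw":-1},
    {"delta_pos":[0,0,0],"turn":0,"jaw":-1},
    {"delta_pos":[0,0,0],"turn":0,"jaw":-1},
  ],
)

```text
time: 8.32
tool_pos: [0.6738, 0.1708, 0.264]
tcp_rot: [3.104, 0.485, -0.001]
wrist_force: [0.0, 0.3, -3.2]
width: 0.637
grip_force: 75.1
```

Call:
drive_tool(
  increments=[
    {"delta_pos":[0,0,6],"turn":0,"jaw":-1},
    {"delta_pos":[0,0,8],"turn":0,"jaw":-1},
    {"delta_pos":[0,0,8],"turn":0,"jaw":-1},
    {"delta_pos":[0,0,8],"turn":0,"jaw":-1},
    {"delta_pos":[0,0,8],"turn":0,"jaw":-1},
    {"delta_pos":[0,0,8],"turn":0,"jaw":-1},
    {"delta_pos":[0,0,6],"turn":0,"jaw":-1},
    {"delta_pos":[0,0,4],"turn":0,"jaw":-1},
  ],
)

```text
time: 8.98
tool_pos: [0.6736, 0.1706, 0.2069]
tcp_rot: [3.104, 0.485, -0.003]
wrist_force: [-0.1, -0.2, -2.2]
width: 0.64
grip_force: 75.2
```

Call:
drive_tool(
  increments=[
    {"delta_pos":[0,0,0],"turn":0,"jaw":-1},
    {"delta_pos":[0,0,0],"turn":0,"jaw":-1},
    {"delta_pos":[0,0,4],"turn":0,"jaw":-1},
    {"delta_pos":[0,0,2],"turn":0,"jaw":-1},
    {"delta_pos":[0,0,2],"turn":0,"jaw":-1},
    {"delta_pos":[0,0,0],"turn":0,"jaw":-1},
    {"delta_pos":[0,0,0],"turn":0,"jaw":-1},
  ],
)

```text
time: 9.57
tool_pos: [0.674, 0.1708, 0.2005]
tcp_rot: [3.104, 0.485, 0.001]
wrist_force: [0.4, 0.2, -2.7]
width: 0.636
grip_force: 75.2
```

Call:
drive_tool(
  increments=[
    {"delta_pos":[0,0,3],"turn":0,"jaw":-1},
    {"delta_pos":[0,0,2],"turn":0,"jaw":-1},
    {"delta_pos":[0,0,1],"turn":0,"jaw":-1},
    {"delta_pos":[0,0,0],"turn":0,"jaw":-1},
    {"delta_pos":[0,0,0],"turn":0,"jaw":-1},
  ],
)

```text
time: 9.98
tool_pos: [0.674, 0.1708, 0.1943]
tcp_rot: [3.104, 0.485, -0.0]
wrist_force: [0.7, 0.8, -1.7]
width: 0.631
grip_force: 75.3
```

Call:
drive_tool(
  increments=[
    {"delta_pos":[0,0,1],"turn":0,"jaw":-1},
    {"delta_pos":[0,0,1],"turn":0,"jaw":-1},
    {"delta_pos":[0,0,0],"turn":0,"jaw":-1},
    {"delta_pos":[0,0,0],"turn":0,"jaw":-1},
    {"delta_pos":[0,0,0],"turn":0,"jaw":-1},
  ],
)

```text
time: 10.4
tool_pos: [0.6741, 0.1708, 0.1928]
tcp_rot: [-3.104, -0.485, -0.001]
wrist_force: [-0.4, -0.2, 0.5]
width: 0.639
grip_force: 75.2
```

Call:
drive_tool(
  increments=[
    {"delta_pos":[0,0,1],"turn":0,"jaw":-1},
    {"delta_pos":[0,0,1],"turn":0,"jaw":-1},
    {"delta_pos":[0,0,0],"turn":0,"jaw":-1},
    {"delta_pos":[0,0,0],"turn":0,"jaw":-1},
  ],
)

```text
time: 10.73
tool_pos: [0.6742, 0.1708, 0.1928]
tcp_rot: [-3.104, -0.485, -0.001]
wrist_force: [-5.2, -1.5, 9.6]
width: 0.633
grip_force: 76.5
```

Call:
drive_tool(
  increments=[
    {"delta_pos":[0,0,0],"turn":0,"jaw":1},
    {"delta_pos":[0,0,0],"turn":0,"jaw":1},
    {"delta_pos":[0,0,0],"turn":0,"jaw":1},
    {"delta_pos":[0,0,0],"turn":0,"jaw":1},
    {"delta_pos":[0,0,0],"turn":0,"jaw":1},
    {"delta_pos":[0,0,0],"turn":0,"jaw":1},
  ],
)

```text
time: 11.23
tool_pos: [0.6739, 0.1708, 0.1902]
tcp_rot: [3.104, 0.485, -0.0]
wrist_force: [-0.3, 0.5, 0.8]
width: 0.999
grip_force: 0.0
```

Call:
drive_tool(
  increments=[
    {"delta_pos":[0,0,-8],"turn":0,"jaw":1},
    {"delta_pos":[0,0,-25],"turn":0,"jaw":1},
    {"delta_pos":[0,0,-35],"turn":0,"jaw":1},
    {"delta_pos":[0,0,-35],"turn":0,"jaw":1},
    {"delta_pos":[0,0,-35],"turn":0,"jaw":1},
    {"delta_pos":[0,0,-32],"turn":0,"jaw":1},
    {"delta_pos":[0,0,0],"turn":0,"jaw":1},
    {"delta_pos":[0,0,0],"turn":0,"jaw":1},
  ],
)

```text
time: 11.9
tool_pos: [0.675, 0.171, 0.3653]
tcp_rot: [-3.104, -0.485, -0.012]
wrist_force: [0.3, 0.0, -0.0]
width: 1.001
grip_force: 0.0
```

Call:
drive_tool(
  increments=[
    {"delta_pos":[0,0,0],"turn":0,"jaw":1},
    {"delta_pos":[0,0,0],"turn":0,"jaw":1},
    {"delta_pos":[0,0,0],"turn":0,"jaw":1},
  ],
)

```text
time: 12.15
tool_pos: [0.6732, 0.1706, 0.358]
tcp_rot: [3.104, 0.485, -0.006]
wrist_force: [-0.5, 0.0, 0.7]
width: 1.001
grip_force: 0.0
```

```bash
python3 -c "
from h import *
snap('wrist','w_fix2')
plan(.4555,.3091,.36,.9595,9)"
```

```text
tool delta mm [-165.3 -198.3   -1.2] per row/9 [-18.36 -22.03  -0.13] turn -0.6497 t 12.2 pos [0.6733 0.1707 0.3581] psi 0.3098 w 1.0 grip 0.0 F [ 0.2 -0.3 -1.4]
```

View pics/w_fix2.png

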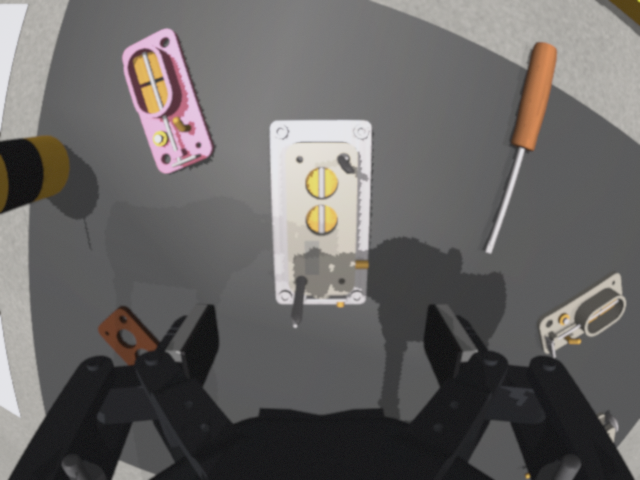

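The throttle body is seated between the pins, with its bores at (321,182) and (321,219). Next is the insulator.

Call:
drive_tool(
  increments=[
    {"delta_pos":[-18.4,-22,0],"turn":0,"jaw":1},
    {"delta_pos":[-18.4,-22,0],"turn":0,"jaw":1},
    {"delta_pos":[-18.4,-22,0],"turn":0,"jaw":1},
    {"delta_pos":[-18.4,-22,0],"turn":0,"jaw":1},
    {"delta_pos":[-18.4,-22,0],"turn":0,"jaw":1},
    {"delta_pos":[-18.4,-22,0],"turn":0,"jaw":1},
    {"delta_pos":[-18.4,-22,0],"turn":0,"jaw":1},
    {"delta_pos":[-18.4,-22,0],"turn":0,"jaw":1},
  ],
)

```text
time: 12.87
tool_pos: [0.4786, 0.2939, 0.3592]
tcp_rot: [3.103, 0.484, -0.003]
wrist_force: [0.2, 1.8, 0.8]
width: 1.004
grip_force: 0.0
```

Call:
drive_tool(
  increments=[
    {"delta_pos":[-18.4,-22,0],"turn":0,"jaw":1},
    {"delta_pos":[0,0,0],"turn":-0.108,"jaw":1},
    {"delta_pos":[0,0,0],"turn":-0.108,"jaw":1},
    {"delta_pos":[0,0,0],"turn":-0.108,"jaw":1},
    {"delta_pos":[0,0,0],"turn":-0.108,"jaw":1},
    {"delta_pos":[0,0,0],"turn":-0.108,"jaw":1},
    {"delta_pos":[0,0,0],"turn":-0.108,"jaw":1},
    {"delta_pos":[0,0,0],"turn":0,"jaw":1},
  ],
)

```text
time: 13.53
tool_pos: [0.4555, 0.3087, 0.3592]
tcp_rot: [2.786, 1.451, -0.004]
wrist_force: [0.8, 0.0, 0.3]
width: 1.0
grip_force: 0.0
```

Call:
drive_tool(
  increments=[
    {"delta_pos":[0,0,0],"turn":0,"jaw":1},
    {"delta_pos":[0,0,0],"turn":0,"jaw":1},
    {"delta_pos":[0,0,0],"turn":0,"jaw":1},
    {"delta_pos":[0,0,0],"turn":0,"jaw":1},
  ],
)

```text
time: 13.87
tool_pos: [0.4558, 0.3088, 0.3603]
tcp_rot: [2.789, 1.446, -0.0]
wrist_force: [-0.7, -0.9, -0.2]
width: 1.003
grip_force: 0.0
```

```bash
python3 -c "
from h import *
snap('wrist','w_ins')
p=meas('w_ins',[.4555,.3091,.9595],.010,(A,B,(.051,.017),(-.051,-.017)))
plan(p[0],p[1],.170,p[2])"
```

```text
(-0.051, 0.017) pred [303.8 268.4] got [300.4 270.5] 49
   (0.051, -0.017) pred [341.8 156.8] got [341.  156.3] 77
   (0.051, 0.017) pred [302.1 156.9] got [301.7 163. ] 176
   (-0.051, -0.017) pred [340.6 268.3] got [341.2 275. ] 184
   (-0.051, 0.017) pred [302.7 271.7] got [300.4 270.5] 52
   (0.051, -0.017) pred [341.  160.8] got [341.1 156.2] 72
   (0.051, 0.017) pred [301.4 160.8] got [300.7 165.4] 263
   (-0.051, -0.017) pred [339.3 271.8] got [339.6 277.2] 269
w_ins world [0.4517 0.3062 0.9516] res mm [2.63 5.15 3.   4.5 ] in tool mm [ -4.4   -1.83 350.32] yaw rel -0.005
tool delta mm [ -4.5  -1.9 190.4] per row/1 [ -4.48  -1.85 190.36] turn 0.0052 t 13.9167 pos [0.4559 0.3089 0.3604] psi 0.9568 w 1.004 grip 0.0 F [-0.2  0.   0.3]
```

```bash
sed -i "s#g=cv2.imread(f'pics/{fn}.png',0); Q=\[\]#g=np.ascontiguousarray(cv2.imread(f'pics/{fn}.png')[:,:,2]); Q=[]#" h.py; python3 -c "
from h import *
p=meas('w_ins',[.4555,.3091,.9595],.010,(A,B),8)
plan(p[0],p[1],.170,p[2])
im=cv2.imread('pics/w_ins.png')[130:300,270:370]; cv2.imwrite('pics/c3.png',cv2.resize(im,(340,578),interpolation=2))"
```

```text
(-0.051, 0.017) pred [303.8 268.4] got [300.7 269.8] 57
   (0.051, -0.017) pred [341.8 156.8] got [340.  156.6] 133
   (-0.051, 0.017) pred [301.  268.9] got [300.6 269.8] 56
   (0.051, -0.017) pred [339.6 157.7] got [340.1 156.6] 126
w_ins world [0.4533 0.3099 0.9501] res mm [1. 1.] in tool mm [ -0.52  -2.65 350.32] yaw rel -0.0065
tool delta mm [ -0.6  -2.7 190.4] per row/1 [ -0.61  -2.67 190.36] turn 0.0067 t 13.9167 pos [0.4559 0.3089 0.3604] psi 0.9568 w 1.004 grip 0.0 F [-0.2  0.   0.3]
```

View pics/c3.png

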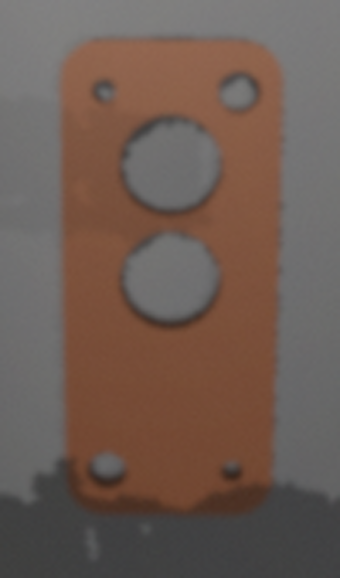

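```bash
python3 -c "
from h import *
d=json.load(open('pics/w_ins.json'))
p,r=fit([A,B,b2,b1],[wr2w(d,q,.01) for q in [(301.2,266.8),(340.1,156.6),(319.8,178.3),(320.1,211.8)]]);print(p,r)
plan(p[0],p[1],.171,p[2])"
```

```text
[0.45424381 0.3107258  0.94809035] [0.00076242 0.00026047 0.00044977 0.00024981]
tool delta mm [  0.6  -2.4 189.4] per row/1 [  0.63  -2.37 189.36] turn 0.0087 t 13.9167 pos [0.4559 0.3089 0.3604] psi 0.9568 w 1.004 grip 0.0 F [-0.2  0.   0.3]
```

Call:
drive_tool(
  increments=[
    {"delta_pos":[0.6,-1.2,20],"turn":0.007,"jaw":0.53},
    {"delta_pos":[0,0,35],"turn":0,"jaw":0.53},
    {"delta_pos":[0,0,35],"turn":0,"jaw":0.53},
    {"delta_pos":[0,0,35],"turn":0,"jaw":0.53},
    {"delta_pos":[0,0,30],"turn":0,"jaw":0.53},
    {"delta_pos":[0,0,20],"turn":0,"jaw":0.53},
    {"delta_pos":[0,0,6],"turn":0,"jaw":0.53},
    {"delta_pos":[0,0,0],"turn":0,"jaw":0.53},
  ],
)

```text
time: 14.58
tool_pos: [0.4543, 0.3095, 0.1775]
tcp_rot: [2.793, 1.437, -0.007]
wrist_force: [0.4, -0.6, -0.8]
width: 0.767
grip_force: 0.0
```

Call:
drive_tool(
  increments=[
    {"delta_pos":[0,0,0],"turn":0,"jaw":0.53},
    {"delta_pos":[0,0,0],"turn":0,"jaw":0.53},
    {"delta_pos":[0,0,0],"turn":0,"jaw":0.53},
    {"delta_pos":[0,0,0],"turn":0,"jaw":0.53},
  ],
)

```text
time: 14.92
tool_pos: [0.4561, 0.3106, 0.1813]
tcp_rot: [-2.793, -1.438, -0.005]
wrist_force: [0.1, 0.0, 0.6]
width: 0.769
grip_force: 0.0
```

Call:
drive_tool(
  increments=[
    {"delta_pos":[0,0,2],"turn":0,"jaw":0.53},
    {"delta_pos":[0,0,2],"turn":0,"jaw":0.53},
    {"delta_pos":[0,0,0],"turn":0,"jaw":0.53},
    {"delta_pos":[0,0,0],"turn":0,"jaw":0.53},
  ],
)

```text
time: 15.25
tool_pos: [0.4551, 0.31, 0.1753]
tcp_rot: [2.793, 1.438, -0.001]
wrist_force: [0.1, -0.3, 0.1]
width: 0.764
grip_force: 0.0
```

Call:
drive_tool(
  increments=[
    {"delta_pos":[0,0,2],"turn":0,"jaw":0.53},
    {"delta_pos":[0,0,1],"turn":0,"jaw":0.53},
    {"delta_pos":[0,0,0],"turn":0,"jaw":0.53},
    {"delta_pos":[0,0,0],"turn":0,"jaw":0.53},
  ],
)

```text
time: 15.58
tool_pos: [0.4551, 0.31, 0.1723]
tcp_rot: [2.793, 1.438, -0.001]
wrist_force: [0.1, -0.0, 0.3]
width: 0.762
grip_force: 0.0
```

Call:
drive_tool(
  increments=[
    {"delta_pos":[0,0,2],"turn":0,"jaw":0.53},
    {"delta_pos":[0,0,0],"turn":0,"jaw":0.53},
    {"delta_pos":[0,0,0],"turn":0,"jaw":-1},
    {"delta_pos":[0,0,0],"turn":0,"jaw":-1},
    {"delta_pos":[0,0,0],"turn":0,"jaw":-1},
    {"delta_pos":[0,0,0],"turn":0,"jaw":-1},
    {"delta_pos":[0,0,0],"turn":0,"jaw":-1},
    {"delta_pos":[0,0,0],"turn":0,"jaw":-1},
  ],
  grip_force=50,
)

```text
time: 16.25
tool_pos: [0.4554, 0.3102, 0.1707]
tcp_rot: [-2.793, -1.438, -0.001]
wrist_force: [0.6, -0.1, 2.5]
width: 0.636
grip_force: 53.4
```

Call:
drive_tool(
  increments=[
    {"delta_pos":[0,0,0],"turn":0,"jaw":-1},
    {"delta_pos":[0,0,0],"turn":0,"jaw":-1},
    {"delta_pos":[0,0,0],"turn":0,"jaw":-1},
  ],
)

```text
time: 16.5
tool_pos: [0.4554, 0.3102, 0.1707]
tcp_rot: [-2.793, -1.438, -0.001]
wrist_force: [0.1, 0.2, 2.7]
width: 0.637
grip_force: 53.5
```

Call:
drive_tool(
  increments=[
    {"delta_pos":[0,0,-8],"turn":0,"jaw":-1},
    {"delta_pos":[0,0,-20],"turn":0,"jaw":-1},
    {"delta_pos":[0,0,-32],"turn":0,"jaw":-1},
    {"delta_pos":[0,0,-35],"turn":0,"jaw":-1},
    {"delta_pos":[0,0,-35],"turn":0,"jaw":-1},
    {"delta_pos":[0,0,-30],"turn":0,"jaw":-1},
    {"delta_pos":[0,0,-20],"turn":0,"jaw":-1},
    {"delta_pos":[0,0,-8],"turn":0,"jaw":-1},
  ],
)

```text
time: 17.17
tool_pos: [0.4559, 0.3105, 0.3629]
tcp_rot: [-2.793, -1.438, -0.01]
wrist_force: [0.6, -0.1, 0.0]
width: 0.638
grip_force: 53.2
```

Call:
drive_tool(
  increments=[
    {"delta_pos":[0,0,0],"turn":0.108,"jaw":-1},
    {"delta_pos":[0,0,0],"turn":0.107,"jaw":-1},
    {"delta_pos":[0,0,0],"turn":0.107,"jaw":-1},
    {"delta_pos":[0,0,0],"turn":0.107,"jaw":-1},
    {"delta_pos":[0,0,0],"turn":0.107,"jaw":-1},
    {"delta_pos":[0,0,0],"turn":0.107,"jaw":-1},
    {"delta_pos":[0,0,0],"turn":0,"jaw":-1},
    {"delta_pos":[0,0,0],"turn":0,"jaw":-1},
  ],
)

```text
time: 17.83
tool_pos: [0.4547, 0.3098, 0.3572]
tcp_rot: [3.103, 0.486, -0.004]
wrist_force: [-0.3, -0.2, -1.4]
width: 0.64
grip_force: 53.2
```

```bash
python3 -c "
from h import *
plan(.674,.1708,.36,.309,8)"
```

```text
tool delta mm [166.3 199.4  -3.1] per row/8 [20.78 24.92 -0.39] turn 0.0018 t 17.8333 pos [0.4547 0.3098 0.3572] psi 0.3108 w 0.64 grip 53.2 F [-0.3 -0.2 -1.4]
```

Call:
drive_tool(
  increments=[
    {"delta_pos":[20,24,0],"turn":0.002,"jaw":-1},
    {"delta_pos":[26,31,0],"turn":0,"jaw":-1},
    {"delta_pos":[26,31,0],"turn":0,"jaw":-1},
    {"delta_pos":[26,31,0],"turn":0,"jaw":-1},
    {"delta_pos":[26,31,0],"turn":0,"jaw":-1},
    {"delta_pos":[26,31,0],"turn":0,"jaw":-1},
    {"delta_pos":[14,17,0],"turn":0,"jaw":-1},
    {"delta_pos":[2.3,3.4,0],"turn":0,"jaw":-1},
  ],
)

```text
time: 18.5
tool_pos: [0.6768, 0.167, 0.3574]
tcp_rot: [3.104, 0.477, 0.001]
wrist_force: [0.1, 1.0, -1.2]
width: 0.636
grip_force: 53.2
```

Call:
drive_tool(
  increments=[
    {"delta_pos":[0,0,10],"turn":0,"jaw":-1},
    {"delta_pos":[0,0,20],"turn":0,"jaw":-1},
    {"delta_pos":[0,0,15],"turn":0,"jaw":-1},
    {"delta_pos":[0,0,8],"turn":0,"jaw":-1},
    {"delta_pos":[0,0,0],"turn":0,"jaw":-1},
    {"delta_pos":[0,0,0],"turn":0,"jaw":-1},
    {"delta_pos":[0,0,0],"turn":0,"jaw":-1},
    {"delta_pos":[0,0,0],"turn":0,"jaw":-1},
  ],
)

```text
time: 19.17
tool_pos: [0.6742, 0.1705, 0.307]
tcp_rot: [-3.105, -0.479, -0.004]
wrist_force: [0.2, 0.3, -1.1]
width: 0.637
grip_force: 53.2
```

```bash
python3 -c "
from h import *
plan(.674,.1708,.30,.309)
snap('wrist','w_h2')
im=cv2.imread('pics/w_h2.png')[100:400,220:420]; cv2.imwrite('pics/c4.png',cv2.resize(im,(400,600),interpolation=2))"
```

```text
tool delta mm [-0.1 -0.4  7. ] per row/1 [-0.08 -0.35  6.95] turn -0.0026 t 19.1667 pos [0.6742 0.1705 0.307 ] psi 0.3064 w 0.637 grip 53.2 F [ 0.2  0.3 -1.1]
```

View pics/c4.png

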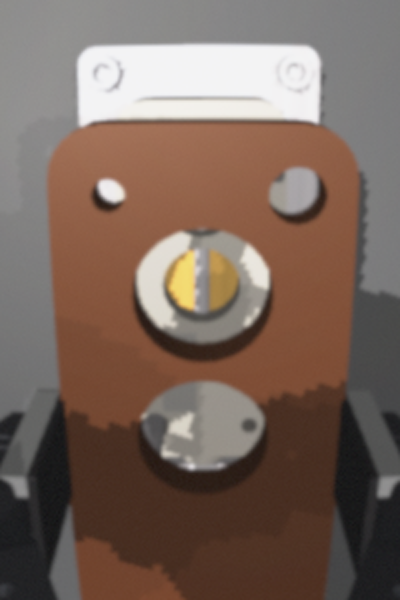

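```bash
python3 -c "
from h import *
C=(.051,.017)
inhand('w_fix1',22,[(B,(370.3,204.5)),(C,(271,204.8)),(b2,(321.5,256)),(b1,(321.5,329))])
inhand('w_h2',10,[(B,(368.5,195.8)),(C,(275,195.5)),(b2,(321.75,246.25)),(b1,(321.3,317.5))])
plan(.674,.1708,.30,.309)"
```

```text
w_fix1 part origin in tool x,y mm, yaw rel world, top z mm [-2.01200e+00 -6.78000e-01  5.00000e-03  1.55325e+02] res px [-0.1 -0.4  0.5 -0.1 -0.4  0.5  0.1  0.1]
w_h2 part origin in tool x,y mm, yaw rel world, top z mm [-1.93000e-01 -7.58000e-01 -3.00000e-03  1.61646e+02] res px [ 0.5  0.2 -0.4  0.2 -0.1 -0.1  0.  -0.4]
tool delta mm [-0.1 -0.5  7. ] per row/1 [-0.12 -0.46  7.05] turn -0.0027 t 19.2167 pos [0.6742 0.1704 0.307 ] psi 0.3063 w 0.637 grip 53.2 F [-0.2 -0.5 -1.3]
```

Call:
drive_tool(
  increments=[
    {"delta_pos":[-1.9,-0.4,4],"turn":-0.007,"jaw":-1},
    {"delta_pos":[0,0,6],"turn":0,"jaw":-1},
    {"delta_pos":[0,0,6],"turn":0,"jaw":-1},
    {"delta_pos":[0,0,4],"turn":0,"jaw":-1},
    {"delta_pos":[0,0,3],"turn":0,"jaw":-1},
    {"delta_pos":[0,0,3],"turn":0,"jaw":-1},
    {"delta_pos":[0,0,3],"turn":0,"jaw":-1},
    {"delta_pos":[0,0,0],"turn":0,"jaw":-1},
  ],
)

```text
time: 19.88
tool_pos: [0.6717, 0.1698, 0.2754]
tcp_rot: [3.103, 0.489, -0.002]
wrist_force: [-0.1, -0.6, -1.3]
width: 0.638
grip_force: 53.2
```

Call:
drive_tool(
  increments=[
    {"delta_pos":[0,0,2],"turn":0,"jaw":-1},
    {"delta_pos":[0,0,2],"turn":0,"jaw":-1},
    {"delta_pos":[0,0,2],"turn":0,"jaw":-1},
    {"delta_pos":[0,0,0],"turn":0,"jaw":-1},
    {"delta_pos":[0,0,0],"turn":0,"jaw":-1},
  ],
)

```text
time: 20.3
tool_pos: [0.6719, 0.1698, 0.2704]
tcp_rot: [3.103, 0.489, -0.0]
wrist_force: [0.3, 0.4, -1.7]
width: 0.635
grip_force: 53.2
```

Call:
drive_tool(
  increments=[
    {"delta_pos":[0,0,4],"turn":0,"jaw":-1},
    {"delta_pos":[0,0,8],"turn":0,"jaw":-1},
    {"delta_pos":[0,0,9],"turn":0,"jaw":-1},
    {"delta_pos":[0,0,9],"turn":0,"jaw":-1},
    {"delta_pos":[0,0,9],"turn":0,"jaw":-1},
    {"delta_pos":[0,0,8],"turn":0,"jaw":-1},
    {"delta_pos":[0,0,5],"turn":0,"jaw":-1},
    {"delta_pos":[0,0,3],"turn":0,"jaw":-1},
  ],
)

```text
time: 20.97
tool_pos: [0.6715, 0.1697, 0.2138]
tcp_rot: [3.103, 0.489, -0.003]
wrist_force: [-0.4, 0.5, -0.9]
width: 0.636
grip_force: 53.2
```

Call:
drive_tool(
  increments=[
    {"delta_pos":[0,0,2],"turn":0,"jaw":-1},
    {"delta_pos":[0,0,1],"turn":0,"jaw":-1},
    {"delta_pos":[0,0,0],"turn":0,"jaw":-1},
    {"delta_pos":[0,0,0],"turn":0,"jaw":-1},
    {"delta_pos":[0,0,0],"turn":0,"jaw":-1},
  ],
)

```text
time: 21.38
tool_pos: [0.6722, 0.1699, 0.2131]
tcp_rot: [-3.103, -0.489, -0.002]
wrist_force: [-0.0, 0.4, -1.2]
width: 0.636
grip_force: 53.2
```

Call:
drive_tool(
  increments=[
    {"delta_pos":[0,0,2],"turn":0,"jaw":-1},
    {"delta_pos":[0,0,1],"turn":0,"jaw":-1},
    {"delta_pos":[0,0,0],"turn":0,"jaw":-1},
    {"delta_pos":[0,0,0],"turn":0,"jaw":-1},
  ],
)

```text
time: 21.72
tool_pos: [0.6718, 0.1698, 0.2094]
tcp_rot: [3.103, 0.489, -0.0]
wrist_force: [-0.0, 0.4, -0.9]
width: 0.636
grip_force: 53.2
```

Call:
drive_tool(
  increments=[
    {"delta_pos":[0,0,1],"turn":0,"jaw":-1},
    {"delta_pos":[0,0,1],"turn":0,"jaw":-1},
    {"delta_pos":[0,0,0],"turn":0,"jaw":-1},
    {"delta_pos":[0,0,0],"turn":0,"jaw":-1},
    {"delta_pos":[0,0,0],"turn":0,"jaw":-1},
  ],
)

```text
time: 22.13
tool_pos: [0.6721, 0.1699, 0.2087]
tcp_rot: [-3.103, -0.489, -0.001]
wrist_force: [-1.8, -0.9, 6.0]
width: 0.637
grip_force: 53.8
```

Call:
drive_tool(
  increments=[
    {"delta_pos":[0,0,1],"turn":0,"jaw":-1},
    {"delta_pos":[0,0,0],"turn":0,"jaw":-1},
    {"delta_pos":[0,0,0],"turn":0,"jaw":-1},
    {"delta_pos":[0,0,0],"turn":0,"jaw":-1},
  ],
)

```text
time: 22.47
tool_pos: [0.6721, 0.1699, 0.2087]
tcp_rot: [3.103, 0.489, 0.0]
wrist_force: [-5.1, -1.0, 10.7]
width: 0.636
grip_force: 54.3
```

Call:
drive_tool(
  increments=[
    {"delta_pos":[0,0,0],"turn":0,"jaw":1},
    {"delta_pos":[0,0,0],"turn":0,"jaw":1},
    {"delta_pos":[0,0,0],"turn":0,"jaw":1},
    {"delta_pos":[0,0,0],"turn":0,"jaw":1},
    {"delta_pos":[0,0,0],"turn":0,"jaw":1},
    {"delta_pos":[0,0,-8],"turn":0,"jaw":1},
  ],
)

```text
time: 22.97
tool_pos: [0.6709, 0.1696, 0.2124]
tcp_rot: [3.103, 0.489, -0.006]
wrist_force: [-0.8, -0.6, -0.4]
width: 0.995
grip_force: 0.0
```

Call:
drive_tool(
  increments=[
    {"delta_pos":[0,0,-20],"turn":0,"jaw":1},
    {"delta_pos":[0,0,-32],"turn":0,"jaw":1},
    {"delta_pos":[0,0,-35],"turn":0,"jaw":1},
    {"delta_pos":[0,0,-35],"turn":0,"jaw":1},
    {"delta_pos":[0,0,-18],"turn":0,"jaw":1},
    {"delta_pos":[0,0,-6],"turn":0,"jaw":1},
    {"delta_pos":[0,0,0],"turn":0,"jaw":1},
    {"delta_pos":[0,0,0],"turn":0,"jaw":1},
  ],
)

```text
time: 23.63
tool_pos: [0.6715, 0.1697, 0.3596]
tcp_rot: [3.103, 0.489, -0.002]
wrist_force: [-0.7, -0.1, -0.7]
width: 1.002
grip_force: 0.0
```

```bash
python3 -c "
from h import *
snap('wrist','w_fix3')
plan(.4524,-.3177,.38,-.806,14)"
```

```text
tool delta mm [-358.2  396.4  -20.7] per row/14 [-25.59  28.31  -1.48] turn 1.1188 t 23.6833 pos [0.6712 0.1697 0.3582] psi 0.3128 w 1.002 grip 0.0 F [-0.7 -0.8  0.1]
```

Call:
drive_tool(
  increments=[
    {"delta_pos":[-25.6,28.3,-1.5],"turn":0,"jaw":1},
    {"delta_pos":[-25.6,28.3,-1.5],"turn":0,"jaw":1},
    {"delta_pos":[-25.6,28.3,-1.5],"turn":0,"jaw":1},
    {"delta_pos":[-25.6,28.3,-1.5],"turn":0,"jaw":1},
    {"delta_pos":[-25.6,28.3,-1.5],"turn":0,"jaw":1},
    {"delta_pos":[-25.6,28.3,-1.5],"turn":0,"jaw":1},
    {"delta_pos":[-25.6,28.3,-1.5],"turn":0,"jaw":1},
    {"delta_pos":[-25.6,28.3,-1.5],"turn":0,"jaw":1},
  ],
)

```text
time: 24.35
tool_pos: [0.5448, -0.1098, 0.3695]
tcp_rot: [-3.101, -0.489, 0.007]
wrist_force: [0.4, -0.1, -0.2]
width: 0.998
grip_force: 0.0
```

Call:
drive_tool(
  increments=[
    {"delta_pos":[-25.6,28.3,-1.5],"turn":0,"jaw":1},
    {"delta_pos":[-25.6,28.3,-1.5],"turn":0,"jaw":1},
    {"delta_pos":[-25.6,28.3,-1.5],"turn":0,"jaw":1},
    {"delta_pos":[-25.6,28.3,-1.5],"turn":0,"jaw":1},
    {"delta_pos":[-25.6,28.3,-1.5],"turn":0,"jaw":1},
    {"delta_pos":[-25.6,28.3,-1.5],"turn":0,"jaw":1},
    {"delta_pos":[0,0,0],"turn":0.119,"jaw":1},
    {"delta_pos":[0,0,0],"turn":0.125,"jaw":1},
  ],
)

```text
time: 25.02
tool_pos: [0.451, -0.3193, 0.3785]
tcp_rot: [-3.137, -0.093, 0.006]
wrist_force: [0.7, -0.6, -0.6]
width: 0.997
grip_force: 0.0
```

Call:
drive_tool(
  increments=[
    {"delta_pos":[0,0,0],"turn":0.125,"jaw":1},
    {"delta_pos":[0,0,0],"turn":0.125,"jaw":1},
    {"delta_pos":[0,0,0],"turn":0.125,"jaw":1},
    {"delta_pos":[0,0,0],"turn":0.125,"jaw":1},
    {"delta_pos":[0,0,0],"turn":0.125,"jaw":1},
    {"delta_pos":[0,0,0],"turn":0.125,"jaw":1},
    {"delta_pos":[0,0,0],"turn":0.125,"jaw":1},
    {"delta_pos":[0,0,0],"turn":0,"jaw":1},
  ],
)

```text
time: 25.68
tool_pos: [0.4522, -0.317, 0.3785]
tcp_rot: [-2.887, 1.236, 0.008]
wrist_force: [0.0, -0.1, -0.2]
width: 1.001
grip_force: 0.0
```

Call:
drive_tool(
  increments=[
    {"delta_pos":[0,0,0],"turn":0,"jaw":1},
    {"delta_pos":[0,0,0],"turn":0,"jaw":1},
    {"delta_pos":[0,0,0],"turn":0,"jaw":1},
  ],
)

```text
time: 25.93
tool_pos: [0.4527, -0.3173, 0.3806]
tcp_rot: [-2.891, 1.229, 0.002]
wrist_force: [-0.3, -0.2, -0.6]
width: 1.0
grip_force: 0.0
```

```bash
python3 -c "
from h import *
snap('wrist','w_main')
p=meas('w_main',[.4524,-.3177,-.806],.042,(A,B,(.051,.017),(-.051,-.017)),9)
plan(p[0],p[1],.183,p[2])"
```

```text
(-0.051, 0.017) pred [301.5 271.8] got [302.5 275.4] 57
   (0.051, -0.017) pred [341.3 156.4] got [340.4 159.5] 149
   (0.051, 0.017) pred [300.1 156.4] got [300.6 158.3] 34
   (-0.051, -0.017) pred [339.5 271.8] got [340.7 274.1] 25
   (-0.051, 0.017) pred [302.6 274.5] got [302.5 275.4] 56
   (0.051, -0.017) pred [341.2 159.2] got [340.2 161.3] 196
   (0.051, 0.017) pred [300.  159.5] got [300.6 158.3] 34
   (-0.051, -0.017) pred [340.5 274.2] got [340.7 274.1] 26
w_main world [ 0.4501 -0.3159 -0.7972] res mm [0.51 1.59 1.48 0.58] in tool mm [ -2.24   0.77 338.59] yaw rel 0.007
tool delta mm [ -2.6   0.8 197.9] per row/1 [ -2.63   0.85 197.9 ] turn -0.0073 t 25.9833 pos [ 0.4527 -0.3173  0.3809] psi -0.8045 w 1.001 grip 0.0 F [-0.4  0.8 -0.4]
```

Call:
drive_tool(
  increments=[
    {"delta_pos":[-1.8,1.2,20],"turn":-0.006,"jaw":1},
    {"delta_pos":[0,0,35],"turn":0,"jaw":1},
    {"delta_pos":[0,0,38],"turn":0,"jaw":1},
    {"delta_pos":[0,0,38],"turn":0,"jaw":1},
    {"delta_pos":[0,0,32],"turn":0,"jaw":1},
    {"delta_pos":[0,0,20],"turn":0,"jaw":1},
    {"delta_pos":[0,0,10],"turn":0,"jaw":1},
    {"delta_pos":[0,0,4],"turn":0,"jaw":1},
  ],
)

```text
time: 26.65
tool_pos: [0.4499, -0.3164, 0.1824]
tcp_rot: [-2.893, 1.222, 0.006]
wrist_force: [-0.3, 0.1, 0.1]
width: 0.999
grip_force: 0.0
```

Call:
drive_tool(
  increments=[
    {"delta_pos":[0,0,0],"turn":0,"jaw":1},
    {"delta_pos":[0,0,0],"turn":0,"jaw":1},
    {"delta_pos":[0,0,0],"turn":0,"jaw":1},
    {"delta_pos":[0,0,0],"turn":0,"jaw":-1},
    {"delta_pos":[0,0,0],"turn":0,"jaw":-1},
    {"delta_pos":[0,0,0],"turn":0,"jaw":-1},
    {"delta_pos":[0,0,0],"turn":0,"jaw":-1},
    {"delta_pos":[0,0,0],"turn":0,"jaw":-1},
  ],
  grip_force=80,
)

```text
time: 27.32
tool_pos: [0.4515, -0.3174, 0.186]
tcp_rot: [2.893, -1.223, 0.004]
wrist_force: [0.3, 1.0, 6.2]
width: 0.642
grip_force: 87.5
```

Call:
drive_tool(
  increments=[
    {"delta_pos":[0,0,0],"turn":0,"jaw":-1},
    {"delta_pos":[0,0,0],"turn":0,"jaw":-1},
    {"delta_pos":[0,0,0],"turn":0,"jaw":-1},
    {"delta_pos":[0,0,0],"turn":0,"jaw":-1},
  ],
)

```text
time: 27.65
tool_pos: [0.4515, -0.3174, 0.186]
tcp_rot: [2.893, -1.223, 0.004]
wrist_force: [-0.3, 1.3, 6.2]
width: 0.64
grip_force: 87.5
```

Call:
drive_tool(
  increments=[
    {"delta_pos":[0,0,-8],"turn":0,"jaw":-1},
    {"delta_pos":[0,0,-20],"turn":0,"jaw":-1},
    {"delta_pos":[0,0,-32],"turn":0,"jaw":-1},
    {"delta_pos":[0,0,-36],"turn":0,"jaw":-1},
    {"delta_pos":[0,0,-36],"turn":0,"jaw":-1},
    {"delta_pos":[0,0,-32],"turn":0,"jaw":-1},
    {"delta_pos":[0,0,-20],"turn":0,"jaw":-1},
    {"delta_pos":[0,0,-10],"turn":0,"jaw":-1},
  ],
)

```text
time: 28.32
tool_pos: [0.451, -0.3172, 0.382]
tcp_rot: [2.892, -1.223, 0.007]
wrist_force: [-0.2, -0.1, -4.7]
width: 0.643
grip_force: 86.3
```

Call:
drive_tool(
  increments=[
    {"delta_pos":[0,0,0],"turn":-0.11,"jaw":-1},
    {"delta_pos":[0,0,0],"turn":-0.125,"jaw":-1},
    {"delta_pos":[0,0,0],"turn":-0.125,"jaw":-1},
    {"delta_pos":[0,0,0],"turn":-0.125,"jaw":-1},
    {"delta_pos":[0,0,0],"turn":-0.125,"jaw":-1},
    {"delta_pos":[0,0,0],"turn":-0.125,"jaw":-1},
    {"delta_pos":[0,0,0],"turn":-0.125,"jaw":-1},
    {"delta_pos":[0,0,0],"turn":-0.125,"jaw":-1},
  ],
)

```text
time: 28.98
tool_pos: [0.4499, -0.3163, 0.3761]
tcp_rot: [-3.124, -0.299, 0.005]
wrist_force: [-0.2, 0.6, -4.8]
width: 0.641
grip_force: 86.1
```

Call:
drive_tool(
  increments=[
    {"delta_pos":[0,0,0],"turn":-0.125,"jaw":-1},
    {"delta_pos":[0,0,0],"turn":0,"jaw":-1},
    {"delta_pos":[0,0,0],"turn":0,"jaw":-1},
  ],
)

```text
time: 29.23
tool_pos: [0.4501, -0.3165, 0.3767]
tcp_rot: [-3.102, -0.479, 0.004]
wrist_force: [-0.8, 0.1, -4.8]
width: 0.64
grip_force: 86.1
```

```bash
python3 -c "
from h import *
plan(.6725,.1703,.38,.3125,15)"
```

```text
tool delta mm [ 358.8 -397.1   -2.9] per row/15 [ 23.92 -26.47  -0.19] turn -0.0062 t 29.2333 pos [ 0.4501 -0.3165  0.3767] psi 0.3063 w 0.64 grip 86.1 F [-0.8  0.1 -4.8]
```

Call:
drive_tool(
  increments=[
    {"delta_pos":[24,-26.5,0],"turn":-0.004,"jaw":-1},
    {"delta_pos":[24,-26.5,0],"turn":0,"jaw":-1},
    {"delta_pos":[24,-26.5,0],"turn":0,"jaw":-1},
    {"delta_pos":[24,-26.5,0],"turn":0,"jaw":-1},
    {"delta_pos":[24,-26.5,0],"turn":0,"jaw":-1},
    {"delta_pos":[24,-26.5,0],"turn":0,"jaw":-1},
    {"delta_pos":[24,-26.5,0],"turn":0,"jaw":-1},
    {"delta_pos":[24,-26.5,0],"turn":0,"jaw":-1},
  ],
)

```text
time: 29.9
tool_pos: [0.568, -0.0543, 0.3777]
tcp_rot: [-3.104, -0.485, 0.002]
wrist_force: [0.3, -0.7, -5.5]
width: 0.645
grip_force: 86.6
```

Call:
drive_tool(
  increments=[
    {"delta_pos":[24,-26.5,0],"turn":0,"jaw":-1},
    {"delta_pos":[24,-26.5,0],"turn":0,"jaw":-1},
    {"delta_pos":[24,-26.5,0],"turn":0,"jaw":-1},
    {"delta_pos":[24,-26.5,0],"turn":0,"jaw":-1},
    {"delta_pos":[24,-26.5,0],"turn":0,"jaw":-1},
    {"delta_pos":[24,-26.5,0],"turn":0,"jaw":-1},
    {"delta_pos":[15,-17,0],"turn":0,"jaw":-1},
    {"delta_pos":[8,-9,0],"turn":0,"jaw":-1},
  ],
)

```text
time: 30.57
tool_pos: [0.6702, 0.1746, 0.3771]
tcp_rot: [-3.102, -0.489, 0.002]
wrist_force: [0.7, 0.4, -5.2]
width: 0.643
grip_force: 86.6
```

Call:
drive_tool(
  increments=[
    {"delta_pos":[0,0,10],"turn":0,"jaw":-1},
    {"delta_pos":[0,0,20],"turn":0,"jaw":-1},
    {"delta_pos":[0,0,20],"turn":0,"jaw":-1},
    {"delta_pos":[0,0,8],"turn":0,"jaw":-1},
    {"delta_pos":[0,0,0],"turn":0,"jaw":-1},
    {"delta_pos":[0,0,0],"turn":0,"jaw":-1},
    {"delta_pos":[0,0,0],"turn":0,"jaw":-1},
    {"delta_pos":[0,0,0],"turn":0,"jaw":-1},
  ],
)

```text
time: 31.23
tool_pos: [0.6705, 0.1711, 0.3225]
tcp_rot: [-3.103, -0.49, -0.005]
wrist_force: [-0.0, 0.3, -4.8]
width: 0.643
grip_force: 86.5
```

```bash
python3 -c "
from h import *
plan(.6725,.1703,.38,.3125)
snap('wrist','w_h3')
im=cv2.imread('pics/w_h3.png')[100:400,220:420]; cv2.imwrite('pics/c5.png',cv2.resize(im,(400,600),interpolation=2))"
```

```text
tool delta mm [  1.9   1.4 -57.5] per row/1 [  1.87   1.4  -57.53] turn 0.0005 t 31.2333 pos [0.6705 0.1711 0.3225] psi 0.313 w 0.643 grip 86.5 F [-0.   0.3 -4.8]
```

View pics/c5.png

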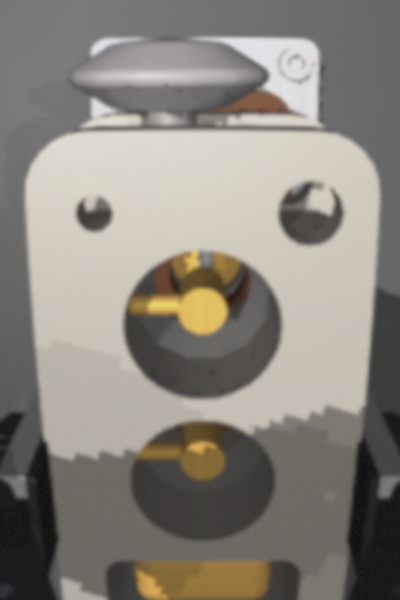

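```bash
python3 -c "
from h import *
C=(.051,.017)
x=inhand('w_h3',10,[(B,(375.5,206)),(C,(267,206.5)),(b2,(321.5,262)),(b1,(321.5,340))])
s=.314
# target part-meas pose from insulator: TCP(.6719,.1698,psi .3128) offset (-.193,-.758,-.003); throttle TCP(.674,.1708,.309) off(-2.012,-.678,.005)
for T,o in (((.6719,.1698),(-.193,-.758)),((.674,.1708),(-2.012,-.678))):
    c,s_=np.cos(.3125),np.sin(.3125); dx,dy=(o[0]-x[0])/1e3,(o[1]-x[1])/1e3
    plan(T[0]+c*dx+s_*dy,T[1]+s_*dx-c*dy,.31,.3125-x[2])
"
```

```text
w_h3 part origin in tool x,y mm, yaw rel world, top z mm [-2.84000e-01 -6.82000e-01  3.00000e-03  1.44602e+02] res px [-0.4 -0.2  0.4 -0.4 -0.1  0.6  0.1  0.1]
tool delta mm [ 1.   1.7 12.5] per row/1 [ 1.03  1.73 12.48] turn 0.0032 t 31.2833 pos [0.6704 0.1712 0.3225] psi 0.3132 w 0.645 grip 86.5 F [ 0.1 -0.4 -4.9]
tool delta mm [ 1.5  1.5 12.5] per row/1 [ 1.52  1.5  12.48] turn 0.0032 t 31.2833 pos [0.6704 0.1712 0.3225] psi 0.3132 w 0.645 grip 86.5 F [ 0.1 -0.4 -4.9]
```

Call:
drive_tool(
  increments=[
    {"delta_pos":[1.2,1.6,2],"turn":0.002,"jaw":-1},
    {"delta_pos":[0,0,6],"turn":0,"jaw":-1},
    {"delta_pos":[0,0,6],"turn":0,"jaw":-1},
    {"delta_pos":[0,0,6],"turn":0,"jaw":-1},
    {"delta_pos":[0,0,4],"turn":0,"jaw":-1},
    {"delta_pos":[0,0,3],"turn":0,"jaw":-1},
    {"delta_pos":[0,0,3],"turn":0,"jaw":-1},
    {"delta_pos":[0,0,0],"turn":0,"jaw":-1},
  ],
)

```text
time: 31.95
tool_pos: [0.6711, 0.1702, 0.2893]
tcp_rot: [3.103, 0.488, -0.003]
wrist_force: [-0.3, -0.1, -5.2]
width: 0.64
grip_force: 86.6
```

Call:
drive_tool(
  increments=[
    {"delta_pos":[0,0,2],"turn":0,"jaw":-1},
    {"delta_pos":[0,0,3],"turn":0,"jaw":-1},
    {"delta_pos":[0,0,3],"turn":0,"jaw":-1},
    {"delta_pos":[0,0,0],"turn":0,"jaw":-1},
    {"delta_pos":[0,0,0],"turn":0,"jaw":-1},
  ],
)

```text
time: 32.37
tool_pos: [0.6713, 0.1702, 0.2821]
tcp_rot: [3.103, 0.488, -0.001]
wrist_force: [0.2, 1.6, -4.1]
width: 0.64
grip_force: 86.6
```

Call:
drive_tool(
  increments=[
    {"delta_pos":[0,0,4],"turn":0,"jaw":-1},
    {"delta_pos":[0,0,6],"turn":0,"jaw":-1},
    {"delta_pos":[0,0,7],"turn":0,"jaw":-1},
    {"delta_pos":[0,0,7],"turn":0,"jaw":-1},
    {"delta_pos":[0,0,7],"turn":0,"jaw":-1},
    {"delta_pos":[0,0,5],"turn":0,"jaw":-1},
    {"delta_pos":[0,0,3],"turn":0,"jaw":-1},
    {"delta_pos":[0,0,2],"turn":0,"jaw":-1},
  ],
)

```text
time: 33.03
tool_pos: [0.6712, 0.1702, 0.2404]
tcp_rot: [3.103, 0.488, -0.002]
wrist_force: [0.4, -0.1, -6.5]
width: 0.644
grip_force: 86.6
```

Call:
drive_tool(
  increments=[
    {"delta_pos":[0,0,0],"turn":0,"jaw":-1},
    {"delta_pos":[0,0,2],"turn":0,"jaw":-1},
    {"delta_pos":[0,0,2],"turn":0,"jaw":-1},
    {"delta_pos":[0,0,0],"turn":0,"jaw":-1},
    {"delta_pos":[0,0,0],"turn":0,"jaw":-1},
  ],
)

```text
time: 33.45
tool_pos: [0.6714, 0.1703, 0.2376]
tcp_rot: [-3.103, -0.488, -0.0]
wrist_force: [-0.4, -0.3, -4.9]
width: 0.636
grip_force: 86.6
```

Call:
drive_tool(
  increments=[
    {"delta_pos":[0,0,1],"turn":0,"jaw":-1},
    {"delta_pos":[0,0,1],"turn":0,"jaw":-1},
    {"delta_pos":[0,0,1],"turn":0,"jaw":-1},
    {"delta_pos":[0,0,0],"turn":0,"jaw":-1},
    {"delta_pos":[0,0,0],"turn":0,"jaw":-1},
  ],
)

```text
time: 33.87
tool_pos: [0.6714, 0.1703, 0.2344]
tcp_rot: [3.103, 0.488, -0.0]
wrist_force: [1.2, 0.6, -4.5]
width: 0.641
grip_force: 86.6
```

Call:
drive_tool(
  increments=[
    {"delta_pos":[0,0,1],"turn":0,"jaw":-1},
    {"delta_pos":[0,0,1],"turn":0,"jaw":-1},
    {"delta_pos":[0,0,0],"turn":0,"jaw":-1},
    {"delta_pos":[0,0,0],"turn":0,"jaw":-1},
  ],
)

```text
time: 34.2
tool_pos: [0.6716, 0.1703, 0.2341]
tcp_rot: [-3.103, -0.488, -0.001]
wrist_force: [-4.3, -2.1, 5.7]
width: 0.639
grip_force: 87.7
```

Call:
drive_tool(
  increments=[
    {"delta_pos":[0,0,1],"turn":0,"jaw":-1},
    {"delta_pos":[0,0,1],"turn":0,"jaw":-1},
    {"delta_pos":[0,0,0],"turn":0,"jaw":-1},
    {"delta_pos":[0,0,0],"turn":0,"jaw":-1},
  ],
)

```text
time: 34.53
tool_pos: [0.6716, 0.1703, 0.234]
tcp_rot: [-3.103, -0.488, -0.001]
wrist_force: [-8.6, -1.5, 13.7]
width: 0.645
grip_force: 89.2
```

Call:
drive_tool(
  increments=[
    {"delta_pos":[0,0,0],"turn":0,"jaw":1},
    {"delta_pos":[0,0,0],"turn":0,"jaw":1},
    {"delta_pos":[0,0,0],"turn":0,"jaw":1},
    {"delta_pos":[0,0,0],"turn":0,"jaw":1},
    {"delta_pos":[0,0,0],"turn":0,"jaw":1},
    {"delta_pos":[0,0,-8],"turn":0,"jaw":1},
    {"delta_pos":[0,0,-20],"turn":0,"jaw":1},
    {"delta_pos":[0,0,-32],"turn":0,"jaw":1},
  ],
)

```text
time: 35.2
tool_pos: [0.6697, 0.1699, 0.2868]
tcp_rot: [3.103, 0.488, -0.013]
wrist_force: [0.3, 0.6, 0.4]
width: 0.998
grip_force: 0.0
```

Call:
drive_tool(
  increments=[
    {"delta_pos":[0,0,-35],"turn":0,"jaw":1},
    {"delta_pos":[0,0,-25],"turn":0,"jaw":1},
    {"delta_pos":[0,0,-12],"turn":0,"jaw":1},
    {"delta_pos":[0,0,-4],"turn":0,"jaw":1},
    {"delta_pos":[0,0,0],"turn":0,"jaw":1},
    {"delta_pos":[0,0,0],"turn":0,"jaw":1},
  ],
)

```text
time: 35.7
tool_pos: [0.6708, 0.1702, 0.3646]
tcp_rot: [3.103, 0.488, -0.004]
wrist_force: [0.0, 1.2, -0.0]
width: 1.001
grip_force: 0.0
```

```bash
python3 -c "
from h import *
snap('wrist','w_fix4')
plan(.6685,-.1736,.36,-.7975,9)"
```

```text
tool delta mm [-107.5  326.5    4.1] per row/9 [-11.94  36.28   0.45] turn 1.1093 t 35.75 pos [0.6707 0.1701 0.3638] psi 0.3118 w 1.002 grip 0.0 F [-1.5  0.1  0.3]
```

Call:
drive_tool(
  increments=[
    {"delta_pos":[-11.9,36.3,0.4],"turn":0,"jaw":1},
    {"delta_pos":[-11.9,36.3,0.4],"turn":0,"jaw":1},
    {"delta_pos":[-11.9,36.3,0.4],"turn":0,"jaw":1},
    {"delta_pos":[-11.9,36.3,0.4],"turn":0,"jaw":1},
    {"delta_pos":[-11.9,36.3,0.4],"turn":0,"jaw":1},
    {"delta_pos":[-11.9,36.3,0.4],"turn":0,"jaw":1},
    {"delta_pos":[-11.9,36.3,0.4],"turn":0,"jaw":1},
    {"delta_pos":[-11.9,36.3,0.4],"turn":0,"jaw":1},
  ],
)

```text
time: 36.42
tool_pos: [0.6689, -0.137, 0.3602]
tcp_rot: [-3.102, -0.488, 0.007]
wrist_force: [1.1, -1.3, -0.7]
width: 0.999
grip_force: 0.0
```

Call:
drive_tool(
  increments=[
    {"delta_pos":[-11.9,36.3,0.4],"turn":0,"jaw":1},
    {"delta_pos":[0,0,0],"turn":0.125,"jaw":1},
    {"delta_pos":[0,0,0],"turn":0.125,"jaw":1},
    {"delta_pos":[0,0,0],"turn":0.125,"jaw":1},
    {"delta_pos":[0,0,0],"turn":0.125,"jaw":1},
    {"delta_pos":[0,0,0],"turn":0.125,"jaw":1},
    {"delta_pos":[0,0,0],"turn":0.125,"jaw":1},
    {"delta_pos":[0,0,0],"turn":0.125,"jaw":1},
  ],
)

```text
time: 37.08
tool_pos: [0.669, -0.1735, 0.3595]
tcp_rot: [-3.015, 0.883, 0.008]
wrist_force: [0.9, 0.2, 0.7]
width: 0.997
grip_force: 0.0
```

Call:
drive_tool(
  increments=[
    {"delta_pos":[0,0,0],"turn":0.125,"jaw":1},
    {"delta_pos":[0,0,0],"turn":0.11,"jaw":1},
    {"delta_pos":[0,0,0],"turn":0,"jaw":1},
    {"delta_pos":[0,0,0],"turn":0,"jaw":1},
    {"delta_pos":[0,0,0],"turn":0,"jaw":1},
    {"delta_pos":[0,0,0],"turn":0,"jaw":1},
  ],
)

```text
time: 37.58
tool_pos: [0.6695, -0.1735, 0.3619]
tcp_rot: [2.896, -1.218, -0.002]
wrist_force: [0.6, 0.7, -0.6]
width: 1.002
grip_force: 0.0
```

```bash
python3 -c "
from h import *
snap('wrist','w_horn')
p=meas('w_horn',[.6587,-.1636,-.7975],.009,(A,B),9)
q=mod(p,(.014,0),0)
plan(q[0],q[1],.184,p[2])
im=cv2.imread('pics/w_horn.png')[130:330,250:390]; cv2.imwrite('pics/c6.png',cv2.resize(im,(420,600),interpolation=2))"
```

```text
(-0.051, 0.017) pred [302.8 280.6] got [303.5 282.4] 78
   (0.051, -0.017) pred [340.4 172.1] got [340.5 173.6] 107
   (-0.051, 0.017) pred [303.6 282.3] got [303.5 282.4] 78
   (0.051, -0.017) pred [340.5 173.8] got [340.5 173.6] 107
w_horn world [ 0.6573 -0.1627 -0.7911] res mm [0.16 0.16] in tool mm [-15.82   0.95 352.96] yaw rel 0.0052
tool delta mm [ -2.2   1.1 178.3] per row/1 [ -2.18   1.11 178.29] turn -0.0056 t 37.6333 pos [ 0.6696 -0.1735  0.3623] psi -0.7967 w 0.999 grip 0.0 F [-0.3  0.7 -0.2]
```

View pics/c6.png

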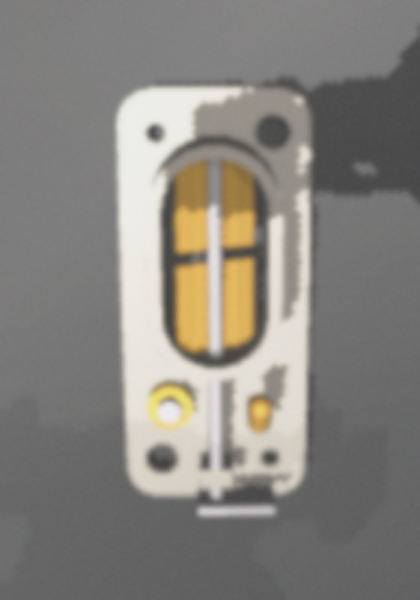

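Call:
drive_tool(
  increments=[
    {"delta_pos":[-1,1.7,20],"turn":-0.005,"jaw":1},
    {"delta_pos":[0,0,32],"turn":0,"jaw":1},
    {"delta_pos":[0,0,36],"turn":0,"jaw":1},
    {"delta_pos":[0,0,36],"turn":0,"jaw":1},
    {"delta_pos":[0,0,28],"turn":0,"jaw":1},
    {"delta_pos":[0,0,14],"turn":0,"jaw":1},
    {"delta_pos":[0,0,8],"turn":0,"jaw":1},
    {"delta_pos":[0,0,2],"turn":0,"jaw":1},
  ],
)

```text
time: 38.3
tool_pos: [0.6675, -0.1739, 0.1856]
tcp_rot: [2.898, -1.213, -0.003]
wrist_force: [-0.1, -0.5, 0.7]
width: 0.999
grip_force: 0.0
```

Call:
drive_tool(
  increments=[
    {"delta_pos":[0,0,0],"turn":0,"jaw":1},
    {"delta_pos":[0,0,0],"turn":0,"jaw":1},
    {"delta_pos":[0,0,0],"turn":0,"jaw":1},
    {"delta_pos":[0,0,0],"turn":0,"jaw":1},
    {"delta_pos":[0,0,0],"turn":0,"jaw":1},
  ],
)

```text
time: 38.72
tool_pos: [0.6684, -0.1742, 0.1885]
tcp_rot: [-2.898, 1.213, -0.004]
wrist_force: [-0.3, -0.3, 0.3]
width: 1.001
grip_force: 0.0
```

Call:
drive_tool(
  increments=[
    {"delta_pos":[0,0,2],"turn":0,"jaw":-1},
    {"delta_pos":[0,0,0],"turn":0,"jaw":-1},
    {"delta_pos":[0,0,0],"turn":0,"jaw":-1},
    {"delta_pos":[0,0,0],"turn":0,"jaw":-1},
    {"delta_pos":[0,0,0],"turn":0,"jaw":-1},
    {"delta_pos":[0,0,0],"turn":0,"jaw":-1},
    {"delta_pos":[0,0,0],"turn":0,"jaw":-1},
    {"delta_pos":[0,0,0],"turn":0,"jaw":-1},
  ],
  grip_force=60,
)

```text
time: 39.38
tool_pos: [0.668, -0.1741, 0.185]
tcp_rot: [-2.898, 1.213, -0.001]
wrist_force: [0.6, 0.0, 1.5]
width: 0.418
grip_force: 62.6
```

Call:
drive_tool(
  increments=[
    {"delta_pos":[0,0,0],"turn":0,"jaw":-1},
    {"delta_pos":[0,0,0],"turn":0,"jaw":-1},
    {"delta_pos":[0,0,0],"turn":0,"jaw":-1},
    {"delta_pos":[0,0,0],"turn":0,"jaw":-1},
  ],
)

```text
time: 39.72
tool_pos: [0.668, -0.1741, 0.185]
tcp_rot: [-2.898, 1.213, -0.001]
wrist_force: [0.7, 0.1, 1.3]
width: 0.42
grip_force: 62.6
```

Call:
drive_tool(
  increments=[
    {"delta_pos":[0,0,-8],"turn":0,"jaw":-1},
    {"delta_pos":[0,0,-20],"turn":0,"jaw":-1},
    {"delta_pos":[0,0,-32],"turn":0,"jaw":-1},
    {"delta_pos":[0,0,-36],"turn":0,"jaw":-1},
    {"delta_pos":[0,0,-36],"turn":0,"jaw":-1},
    {"delta_pos":[0,0,-32],"turn":0,"jaw":-1},
    {"delta_pos":[0,0,-20],"turn":0,"jaw":-1},
    {"delta_pos":[0,0,-10],"turn":0,"jaw":-1},
  ],
)

```text
time: 40.38
tool_pos: [0.6681, -0.1741, 0.3832]
tcp_rot: [-2.897, 1.213, -0.008]
wrist_force: [0.2, -0.3, -2.6]
width: 0.422
grip_force: 62.2
```

Call:
drive_tool(
  increments=[
    {"delta_pos":[0,0,0],"turn":-0.11,"jaw":-1},
    {"delta_pos":[0,0,0],"turn":-0.125,"jaw":-1},
    {"delta_pos":[0,0,0],"turn":-0.125,"jaw":-1},
    {"delta_pos":[0,0,0],"turn":-0.125,"jaw":-1},
    {"delta_pos":[0,0,0],"turn":-0.125,"jaw":-1},
    {"delta_pos":[0,0,0],"turn":-0.125,"jaw":-1},
    {"delta_pos":[0,0,0],"turn":-0.125,"jaw":-1},
    {"delta_pos":[0,0,0],"turn":-0.125,"jaw":-1},
  ],
)

```text
time: 41.05
tool_pos: [0.6669, -0.1737, 0.3763]
tcp_rot: [-3.124, -0.31, 0.007]
wrist_force: [0.4, 0.9, -2.7]
width: 0.417
grip_force: 62.3
```

Call:
drive_tool(
  increments=[
    {"delta_pos":[0,0,0],"turn":-0.12,"jaw":-1},
    {"delta_pos":[0,0,0],"turn":0,"jaw":-1},
    {"delta_pos":[0,0,0],"turn":0,"jaw":-1},
    {"delta_pos":[0,0,0],"turn":0,"jaw":-1},
  ],
)

```text
time: 41.38
tool_pos: [0.6674, -0.1739, 0.3776]
tcp_rot: [-3.103, -0.483, 0.003]
wrist_force: [0.2, 0.9, -2.3]
width: 0.42
grip_force: 62.2
```

```bash
python3 -c "
from h import *
plan(.6715+.014*.952,.170+.014*.307,.38,.3125,10)"
```

```text
tool delta mm [ 122.4 -326.4   -2.2] per row/10 [ 12.24 -32.64  -0.22] turn -0.0037 t 41.3833 pos [ 0.6674 -0.1739  0.3776] psi 0.3088 w 0.42 grip 62.2 F [ 0.2  0.9 -2.3]
```

Call:
drive_tool(
  increments=[
    {"delta_pos":[13.5,-36,0],"turn":-0.003,"jaw":-1},
    {"delta_pos":[13.5,-36,0],"turn":0,"jaw":-1},
    {"delta_pos":[13.5,-36,0],"turn":0,"jaw":-1},
    {"delta_pos":[13.5,-36,0],"turn":0,"jaw":-1},
    {"delta_pos":[13.5,-36,0],"turn":0,"jaw":-1},
    {"delta_pos":[13.5,-36,0],"turn":0,"jaw":-1},
    {"delta_pos":[13.5,-36,0],"turn":0,"jaw":-1},
    {"delta_pos":[13.5,-36,0],"turn":0,"jaw":-1},
  ],
)

```text
time: 42.05
tool_pos: [0.681, 0.1351, 0.3786]
tcp_rot: [3.103, 0.489, -0.001]
wrist_force: [0.6, -0.1, -3.2]
width: 0.417
grip_force: 62.2
```

Call:
drive_tool(
  increments=[
    {"delta_pos":[10,-26,0],"turn":0,"jaw":-1},
    {"delta_pos":[4.4,-12.4,0],"turn":0,"jaw":-1},
    {"delta_pos":[0,0,10],"turn":0,"jaw":-1},
    {"delta_pos":[0,0,20],"turn":0,"jaw":-1},
    {"delta_pos":[0,0,18],"turn":0,"jaw":-1},
    {"delta_pos":[0,0,8],"turn":0,"jaw":-1},
    {"delta_pos":[0,0,0],"turn":0,"jaw":-1},
    {"delta_pos":[0,0,0],"turn":0,"jaw":-1},
  ],
)

```text
time: 42.72
tool_pos: [0.6831, 0.1732, 0.322]
tcp_rot: [3.103, 0.49, -0.003]
wrist_force: [-0.4, -0.1, -2.4]
width: 0.419
grip_force: 62.1
```

Call:
drive_tool(
  increments=[
    {"delta_pos":[0,0,0],"turn":0,"jaw":-1},
    {"delta_pos":[0,0,0],"turn":0,"jaw":-1},
    {"delta_pos":[0,0,0],"turn":0,"jaw":-1},
  ],
)

```text
time: 42.97
tool_pos: [0.6838, 0.1741, 0.3246]
tcp_rot: [-3.103, -0.492, -0.004]
wrist_force: [0.4, 0.3, -3.1]
width: 0.419
grip_force: 62.1
```

```bash
python3 -c "
from h import *
plan(.6715+.014*.952,.170+.014*.307,.32,.3125)
snap('wrist','w_h4')
im=cv2.imread('pics/w_h4.png')[100:400,220:420]; cv2.imwrite('pics/c7.png',cv2.resize(im,(400,600),interpolation=2))"
```

```text
tool delta mm [1.  0.1 4.6] per row/1 [1.01 0.09 4.61] turn 0.0019 t 42.9667 pos [0.6838 0.1741 0.3246] psi 0.3144 w 0.419 grip 62.1 F [ 0.4  0.3 -3.1]
```

View pics/c7.png

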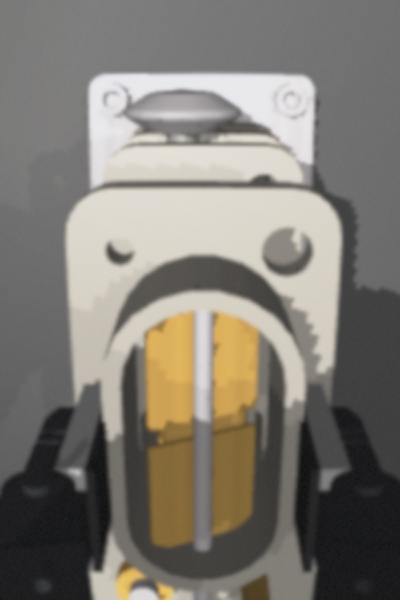

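```bash
python3 -c "
from h import *
d=json.load(open('pics/w_h4.json')); C=(.051,.017)
m=R.from_rotvec(d['tcp_rot']).as_matrix(); psi=np.arctan2(m[1,0],m[0,0])
for zt in (.176,.178):
    z=d['tool_pos'][2]-zt
    p,r=fit([B,C],[wr2w(d,q,z) for q in [(363.5,225.25),(280,225)]]); T=m.T@(np.r_[p[:2],z]-d['tool_pos'])*1000
    print(p,r,T,p[2]-psi)
    # target: same tool-frame referenced TCP as before: part meas offset o at TCP
    for tt,o in (((.6719,.1698),(-.193,-.758)),((.6716,.1703),(-.284,-.682)),((.674,.1708),(-2.012,-.678))):
        c,s=np.cos(.3125),np.sin(.3125); dx,dy=(o[0]-T[0])/1e3,(o[1]-T[1])/1e3
        plan(tt[0]+c*dx+s*dy,tt[1]+s*dx-c*dy,.32,.3125-(p[2]-psi))
"
```

```text
[0.66985331 0.17025106 0.31069655] [4.88142018e-06 4.88142018e-06] [-14.942056    -0.75274286 175.95988385] -0.003654247987895598
tool delta mm [2.2 0.5 4.4] per row/1 [2.18 0.49 4.37] turn -0.0017 t 43.0167 pos [0.6837 0.1741 0.3244] psi 0.3145 w 0.419 grip 62.1 F [-0.1 -0.6 -3.3]
tool delta mm [2.  0.  4.4] per row/1 [1.96 0.   4.37] turn -0.0017 t 43.0167 pos [0.6837 0.1741 0.3244] psi 0.3145 w 0.419 grip 62.1 F [-0.1 -0.6 -3.3]
tool delta mm [2.7 0.3 4.4] per row/1 [2.67 0.27 4.37] turn -0.0017 t 43.0167 pos [0.6837 0.1741 0.3244] psi 0.3145 w 0.419 grip 62.1 F [-0.1 -0.6 -3.3]
[0.66935494 0.17008276 0.31069655] [0.00022835 0.00022835] [-15.47345795  -0.74745949 177.95845198] -0.003654247987895598
tool delta mm [2.7 0.5 4.4] per row/1 [2.71 0.49 4.37] turn -0.0017 t 43.0167 pos [0.6837 0.1741 0.3244] psi 0.3145 w 0.419 grip 62.1 F [-0.1 -0.6 -3.3]
tool delta mm [ 2.5 -0.   4.4] per row/1 [ 2.49 -0.    4.37] turn -0.0017 t 43.0167 pos [0.6837 0.1741 0.3244] psi 0.3145 w 0.419 grip 62.1 F [-0.1 -0.6 -3.3]
tool delta mm [3.2 0.3 4.4] per row/1 [3.2  0.26 4.37] turn -0.0017 t 43.0167 pos [0.6837 0.1741 0.3244] psi 0.3145 w 0.419 grip 62.1 F [-0.1 -0.6 -3.3]
```

Call:
drive_tool(
  increments=[
    {"delta_pos":[2.4,0.3,2],"turn":-0.001,"jaw":-1},
    {"delta_pos":[0,0,6],"turn":0,"jaw":-1},
    {"delta_pos":[0,0,6],"turn":0,"jaw":-1},
    {"delta_pos":[0,0,5],"turn":0,"jaw":-1},
    {"delta_pos":[0,0,3],"turn":0,"jaw":-1},
    {"delta_pos":[0,0,3],"turn":0,"jaw":-1},
    {"delta_pos":[0,0,0],"turn":0,"jaw":-1},
    {"delta_pos":[0,0,0],"turn":0,"jaw":-1},
  ],
)

```text
time: 43.68
tool_pos: [0.6855, 0.1747, 0.2975]
tcp_rot: [3.102, 0.494, -0.001]
wrist_force: [-0.2, 0.2, -3.0]
width: 0.417
grip_force: 62.1
```

Call:
drive_tool(
  increments=[
    {"delta_pos":[0,0,2],"turn":0,"jaw":-1},
    {"delta_pos":[0,0,2],"turn":0,"jaw":-1},
    {"delta_pos":[0,0,2],"turn":0,"jaw":-1},
    {"delta_pos":[0,0,0],"turn":0,"jaw":-1},
    {"delta_pos":[0,0,0],"turn":0,"jaw":-1},
  ],
)

```text
time: 44.1
tool_pos: [0.6855, 0.1747, 0.2917]
tcp_rot: [3.102, 0.494, -0.001]
wrist_force: [-0.6, -0.8, -2.9]
width: 0.418
grip_force: 62.1
```

Call:
drive_tool(
  increments=[
    {"delta_pos":[0,0,2],"turn":0,"jaw":-1},
    {"delta_pos":[0,0,2],"turn":0,"jaw":-1},
    {"delta_pos":[0,0,2],"turn":0,"jaw":-1},
    {"delta_pos":[0,0,0],"turn":0,"jaw":-1},
    {"delta_pos":[0,0,0],"turn":0,"jaw":-1},
  ],
)

```text
time: 44.52
tool_pos: [0.6854, 0.1747, 0.2855]
tcp_rot: [3.102, 0.494, -0.001]
wrist_force: [-0.3, 0.7, -2.6]
width: 0.415
grip_force: 62.1
```

Call:
drive_tool(
  increments=[
    {"delta_pos":[0,0,2],"turn":0.002,"jaw":-1},
    {"delta_pos":[0,0,2],"turn":0,"jaw":-1},
    {"delta_pos":[0,0,2],"turn":0,"jaw":-1},
    {"delta_pos":[0,0,2],"turn":0,"jaw":-1},
    {"delta_pos":[0,0,0],"turn":0,"jaw":-1},
    {"delta_pos":[0,0,0],"turn":0,"jaw":-1},
  ],
)

```text
time: 45.02
tool_pos: [0.6855, 0.1747, 0.2775]
tcp_rot: [3.103, 0.491, -0.001]
wrist_force: [0.1, 0.1, -2.6]
width: 0.418
grip_force: 62.1
```

Call:
drive_tool(
  increments=[
    {"delta_pos":[0,0,1],"turn":0,"jaw":-1},
    {"delta_pos":[0,0,1],"turn":0,"jaw":-1},
    {"delta_pos":[0,0,1],"turn":0,"jaw":-1},
    {"delta_pos":[0,0,0],"turn":0,"jaw":-1},
    {"delta_pos":[0,0,0],"turn":0,"jaw":-1},
  ],
)

```text
time: 45.43
tool_pos: [0.6857, 0.1747, 0.2751]
tcp_rot: [-3.103, -0.491, -0.001]
wrist_force: [-0.4, 0.2, -1.8]
width: 0.414
grip_force: 62.5
```

Call:
drive_tool(
  increments=[
    {"delta_pos":[0,0,1],"turn":0,"jaw":-1},
    {"delta_pos":[0,0,1],"turn":0,"jaw":-1},
    {"delta_pos":[0,0,0],"turn":0,"jaw":-1},
    {"delta_pos":[0,0,0],"turn":0,"jaw":-1},
    {"delta_pos":[0,0,0],"turn":0,"jaw":-1},
  ],
)

```text
time: 45.85
tool_pos: [0.6857, 0.1747, 0.275]
tcp_rot: [-3.103, -0.491, -0.001]
wrist_force: [-4.0, -1.3, 7.0]
width: 0.419
grip_force: 63.4
```

Seated at 0.275, as predicted. Next I release, retreat and check.

Call:
drive_tool(
  increments=[
    {"delta_pos":[0,0,0],"turn":0,"jaw":1},
    {"delta_pos":[0,0,0],"turn":0,"jaw":1},
    {"delta_pos":[0,0,0],"turn":0,"jaw":1},
    {"delta_pos":[0,0,0],"turn":0,"jaw":1},
    {"delta_pos":[0,0,0],"turn":0,"jaw":1},
    {"delta_pos":[0,0,0],"turn":0,"jaw":1},
    {"delta_pos":[0,0,-8],"turn":0,"jaw":1},
    {"delta_pos":[0,0,-20],"turn":0,"jaw":1},
  ],
)

```text
time: 46.52
tool_pos: [0.6842, 0.1744, 0.2975]
tcp_rot: [3.103, 0.491, -0.011]
wrist_force: [-0.5, -0.5, -1.2]
width: 1.006
grip_force: 0.0
```

Call:
drive_tool(
  increments=[
    {"delta_pos":[0,0,-30],"turn":0,"jaw":1},
    {"delta_pos":[0,0,-30],"turn":0,"jaw":1},
    {"delta_pos":[0,0,-15],"turn":0,"jaw":1},
    {"delta_pos":[0,0,0],"turn":0,"jaw":1},
    {"delta_pos":[0,0,0],"turn":0,"jaw":1},
    {"delta_pos":[0,0,0],"turn":0,"jaw":1},
    {"delta_pos":[0,0,0],"turn":0,"jaw":1},
    {"delta_pos":[0,0,0],"turn":0,"jaw":1},
  ],
)

```text
time: 47.18
tool_pos: [0.685, 0.1745, 0.3732]
tcp_rot: [3.103, 0.491, -0.006]
wrist_force: [0.4, 0.4, -0.2]
width: 0.999
grip_force: 0.0
```

```bash
python3 -c "
from h import *
snap('wrist','w_end');snap('scene','s_end')
a=cv2.imread('pics/w_end.png')[60:400,200:440];b=cv2.imread('pics/s_end.png')[220:390,240:410];
cv2.imwrite('pics/c8.png',np.hstack([cv2.resize(a,(400,566),interpolation=2),cv2.resize(b,(400,566),interpolation=2)]))"
```

```text
(no output)
```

View pics/c8.png

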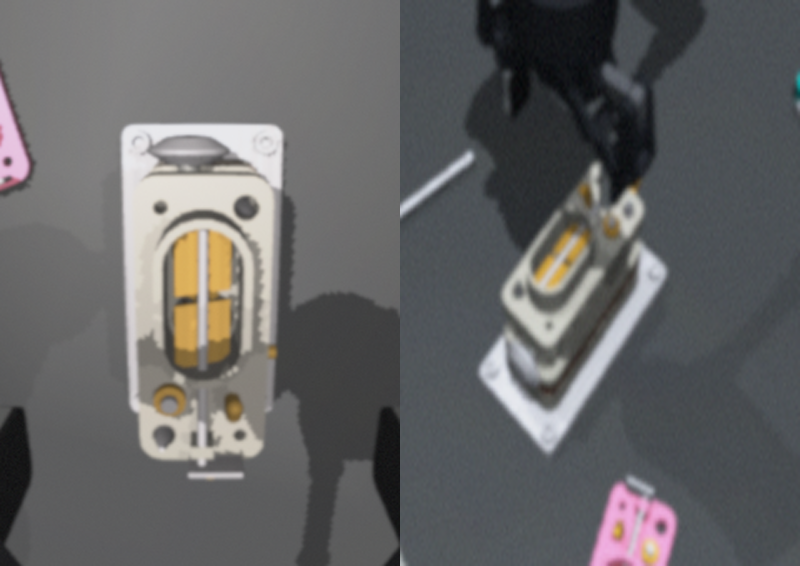

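The stack stands square and flat, with all four parts home and the air horn's pin holes at crop (246,207) and (163,435). The gripper is clear.

```bash
python3 -c "
from h import *
print(bot.finish_job())"
```

```text
the job is handed in; nothing more can be done
None
```

I stacked the throttle body, insulator, main body and air horn in that order on the fixture and handed the job in at about 47 s; each part was held until it seated at its expected height, the final pictures show the stack flat and the gripper clear, but the hand-in call returned no verdict.

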